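# Lock the glaze sieve into the sieve shaker and start it

### The arm

A 6-joint arm with a two-finger parallel gripper is mounted at the origin on the work surface. World frame = base frame: x ahead of the robot, y to its left, z up, the work surface at z = 0. Lengths are in m, angles in rad, forces in N, time in s.
With the tool pointing down it reaches from about 0.3 to 0.95 m from the base axis. Payload 3.1 kg.
Tool frame: the origin (TCP) lies midway between the tips of the shut fingers; the grasp point (between the pads) lies 19 mm behind it; z points along the fingers, y is the line along which they close (so a half turn about z gives the same grasp; the last joint's range is limited). The gripper opens to 85 mm and grips with 20 to 120 N. Pads are 22 mm wide; open, the fingers measure 114 mm over their backs; the gripper's body (76 mm by 85 mm) begins 54 mm behind the grasp point. The pads swing forward as they close: fully open they stand 13 mm farther back than shut.
Start: joints at [1.16, 0.308, 1.634, -0, 1.2, -0.07], TCP at [0.209, 0.589, 0.207] pointing down, gripper open.
Joint ranges: [-3.06, 3.06], [-0.79, 1.96], [0.05, 2.63], [-1.19, 4.34], [0.05, 2.64], [-2.94, 2.94]. Speed limits (rad/s): [2.79, 2.79, 3.14, 3.14, 3.14, 3.14].

### API

Orientations are given as a unit quaternion [w, x, y, z].
In Python, from station import arm, optics, ticket gives the robot as it stands.
- The arm moves only by the tool drive_tool, never from a script. Its argument "rows" is a list of rows, each an object of numbers: "x", "y", "z": the shift along the tool's x, y, z normalised to -1 to 1, where 1 is 0.25 m; "ax", "ay", "az": the turn, a rotation vector about the tool's x, y, z normalised to -1 to 1, where 1 is 30 degrees; "gripper": the opening, from -1 (shut) to 1 (fully open). A call has 1 to 10 rows; each row is the pose to reach, as a shift and turn from the pose commanded when the call began, along the tool's axes at that moment; what a row does not reach only later rows make up. A row lasts 1/12 s, in which the tool goes at most 41.7 mm and 7.16 degrees, less where a joint would pass 70% of its speed; a pose out of reach is approached as far as the arm can. A call with a number of a shift or a turn outside -1 to 1 is refused whole. A call with a gripper value outside its range is refused whole. The fingers move at their own pace and stop on an object; "squeeze" is the grip in N (left out, the last holds). Time passes only in rows, so rows that repeat a pose let the fingers close. It gives the time, the measured TCP pose, the force, the opening and the grip force at its end, in the units of the state.
- arm.observe(): the state, without advancing time (a new reading comes with each control period).
- optics.snapshot(name): name is "scene" or "top" or "wrist"; returns the picture (420x560x3 uint8, red, green, blue); there is no depth.
- optics.get_calibration(name): a dict with "mtx" (3x3 intrinsics, pixels), "world_from_camera" (4x4, takes a point from camera to world coordinates); the wrist camera has in their place "hand_eye" (4x4, takes a point from camera to tool coordinates, whose origin is the TCP and whose axes are the flange's). Camera axes: x right, y up, looking along -z (the intrinsics and any distortion apply to the point x, -y, -z); pixel columns grow to the right and rows downward; lengths in m; the calibration is good to about 2 mm. A picture is of the moment at which its call begins: read the wrist's pose just before it. get_calibration takes no time and is no camera call.
- ticket.hand_in(): hands the job in; it is judged then, once.
The state is a dict: "time": time; "joints": joint angles; "dq": joint speeds; "tau": joint torques, N m; "tool_pos": TCP position; "ee_rot": TCP orientation; "force": force on the tool from outside, world axes, zero at the start; "torque": the same for the moment, N m; "grip_width": finger opening in m; "finger_force": force on a finger pad.
Only numpy, scipy, OpenCV 4.12 (cv2) and the standard library are available. Lean on these libraries where they do the work, as an engineer would, in place of code of your own. Each camera call takes 0.05 s, during which the arm holds its last target. There are 200 camera calls.

### The job

Carry the steel sieve by its grip bar to the shaker, lower it gently into the slotted collar until it hangs with both side pins down in the open slot mouths, and let go. Then, without using the grip bar, push it round clockwise by its pins until both pins drop into the locking notches, and finally turn the shaker's selector clockwise from off to the long middle mark. Leave everything else on the table where it is.

Things in the scene. Friction and masses are not known exactly. Their poses are not given: they have to be found in the camera images.
- sieve: Loose steel sieve, 0.25 to 0.5 kg: round frame 120 mm across, 62 mm high, wall 4 mm, mesh bottom; origin at the centre of its underside, z up. Two pins stick out along +x and -x, a grip bar bridges the top along y. A half turn makes no difference to its fit. A smaller plain steel pan without pins or bar stands nearby and may have changed places with it.
- sieve_bar (a point): Middle of the sieve's grip bar, on the sieve's axis, 94 mm above its underside. The bar is 12 mm wide (sieve x), 12 mm high and 121 mm long (sieve y), on two uprights at the frame. Grip from above, closing along the sieve's x.
- pin_a (a point): On the centre line of the sieve's +x pin, 92 mm from the sieve's axis and 30 mm above its underside. The pin is round, 8 mm thick, level, and ends 105 mm from the axis.
- pin_b (a point): The same point on the sieve's -x pin.
- shaker: Fixed grey sieve shaker, housing 190 mm (x), reaching 85 mm to +y and 205 mm to -y of its origin, top 55 mm above the table. Origin: at table level under the axis of its upright collar. Two J-shaped slots pass through the collar wall: mouths open at the top at 45 and 225 degrees counter-clockwise (from above) from the shaker's +x, locking notches at 0 and 180 degrees.
- collar_top (a point): Centre of the collar's top, 125 mm above the table. Aluminium collar, inside diameter 126 mm, outside 142 mm. The sieve hangs in it by its pins only: its underside is 74 mm above the table with the pins on the slots' ledge, 66 mm with them in the notches.
- mouth_a (a point): On the ledge in the middle of the slot mouth at 45 degrees, 67 mm from the collar's axis, 100 mm above the table. Mouth 24 degrees (28 mm) wide, open at the top. From here the level ledge runs clockwise, under a lip whose underside is 114 mm above the table, to notch_a.
- mouth_b (a point): The same for the mouth at 225 degrees; its ledge runs clockwise to notch_b.
- notch_a (a point): Floor of the locking notch at 0 degrees (shaker +x), 67 mm from the collar's axis, 92 mm above the table: 8 mm below the ledge, 15 degrees (17 mm) wide; the wall beyond stops the pin. Pins reach outside the collar and can be pushed there with the closed fingers (a few N). A pin pressed against the end wall may drop only when the finger backs off.
- notch_b (a point): The same for the notch at 180 degrees (shaker -x, nearest the robot).
- selector (a joint): Selector knob, rad, growing clockwise seen from above; 0 is off (the start). Sprung detents at 0, 0.7 and 1.4, each with a white mark beside it, the one at 0.7 (middle) being long. About 0.1 N m passes it to the next detent; let go, it snaps to the nearest.
- selector_grip (a point): Middle of the selector's bar grip, on its upright axis, 85 mm above the table. The bar is 44 mm long, 12 mm wide, from 73 to 97 mm above the table, over a round pod 82 mm wide, top at 67 mm. Its end with the white line points 0.7 rad counter-clockwise of the shaker's +x at joint 0 and along +x at joint 0.7. Grip across its width from above.
- pan: Bystander: round open steel pan, 100 mm across, 45 mm high, no pins or bar; origin at its underside.
- bowl: Bystander: terracotta bowl, 120 mm across, 55 mm high.
- jar: Bystander: white jar, 70 mm across, 90 mm high.
- spray: Bystander: clear bottle, 68 mm across, 170 mm high.
- cup: Bystander: closed terracotta pot, 72 mm across, 85 mm high.
- rib: Bystander: flat wooden rib, 100 by 50 by 6 mm.
- brush: Bystander: flat brush lying on the table.
- knife: Bystander: thin steel tool with a wooden handle, lying on the table.

How it is judged:
By the outcome, as a careful person would: the job done as asked, in the order asked, and still so for the second after the job is handed in, with the robot touching nothing.
It also fails if it takes over 70 s, if anything falls off the work surface, if the arm or the gripper's body presses on something with over 40 N, if the wrist force passes 120 N, or if a joint passes its speed limit or range.

## Working session

There is one attempt and no reset: what is moved stays moved. The work goes in short steps, Python scripts to look and compute and a tool call to move; the robot and the scene stay as the last step left them, time stands still between calls to the robot, and variables do not carry over. Pictures are saved under pics/ and viewed, at most 10 in all, crops included, and the job is handed in when it is done.

Besides the shell and the picture viewer there is one more tool, called after ">>>" by a JSON object that holds its "api" and its "payload". drive_tool: Moves the arm, as the interface text tells. Its arguments: {"type":"object","properties":{"rows":{"type":"array","items":{"type":"object","properties":{"x":{"type":"number"},"y":{"type":"number"},"z":{"type":"number"},"ax":{"type":"number"},"ay":{"type":"number"},"az":{"type":"number"},"gripper":{"type":"number"}}}},"squeeze":{"type":"number"}},"required":["rows"]}

```bash
ls; mkdir -p pics
python3 - <<'E'
from station import arm, optics, ticket
import cv2, numpy as np
np.set_printoptions(precision=4,suppress=True)
a=optics.snapshot("scene");b=optics.snapshot("top")
for n,i in(("scene",a),("top",b)):
    cv2.imwrite(f"pics/{n}0.png",i[...,::-1])
    c=optics.get_calibration(n);print(n,c)
print(optics.get_calibration("wrist"));print(arm.observe())
E
```

```text
pics
scene {'mtx': array([[417.7484,   0.    , 279.101 ],
       [  0.    , 417.7484, 210.01  ],
       [  0.    ,   0.    ,   1.    ]]), 'world_from_camera': array([[ 0.3302, -0.6278,  0.7048,  1.3082],
       [ 0.9438,  0.2087, -0.2562, -0.3023],
       [ 0.0137,  0.7498,  0.6615,  0.8241],
       [ 0.    ,  0.    ,  0.    ,  1.    ]])}
top {'mtx': array([[415.7125,   0.    , 274.9891],
       [  0.    , 415.7125, 206.2218],
       [  0.    ,   0.    ,   1.    ]]), 'world_from_camera': array([[-0.0294,  0.9959, -0.0857,  0.4568],
       [-0.9996, -0.0292,  0.0032, -0.0054],
       [ 0.0007,  0.0857,  0.9963,  1.2843],
       [ 0.    ,  0.    ,  0.    ,  1.    ]])}
{'mtx': array([[305.7848,   0.    , 282.8344],
       [  0.    , 305.7848, 206.6725],
       [  0.    ,   0.    ,   1.    ]]), 'hand_eye': array([[ 0.0006,  0.9505,  0.3108,  0.0795],
       [ 1.    , -0.0005, -0.0002,  0.0002],
       [-0.    ,  0.3108, -0.9505, -0.1669],
       [ 0.    ,  0.    ,  0.    ,  1.    ]])}
{'time': 0.1, 'joints': array([ 1.1603,  0.3089,  1.6351,  0.    ,  1.1997, -0.0697]), 'dq': array([-0.    , -0.0009, -0.0027, -0.0015,  0.0039, -0.0011]), 'tau': array([  0.    , -41.6405, -27.7644,  -0.0001,   0.004 ,  -0.    ]), 'tool_pos': array([0.2086, 0.5883, 0.2057]), 'ee_rot': array([-0.0003,  0.1696,  0.9855, -0.001 ]), 'force': array([-0.1412,  0.4393,  0.0011]), 'torque': array([0.0146, 0.0308, 0.0135]), 'finger_force': 0.0, 'grip_width': 0.08521534599273696}
```

View pics/top0.png

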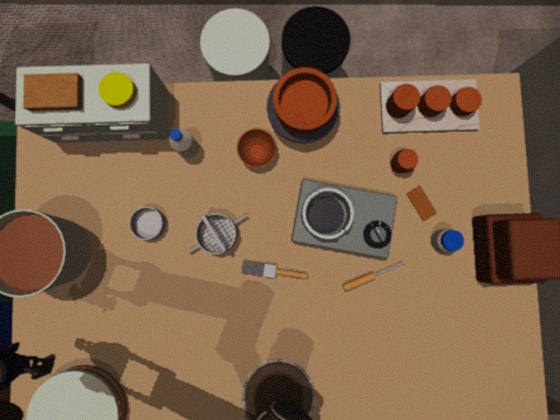

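View pics/scene0.png

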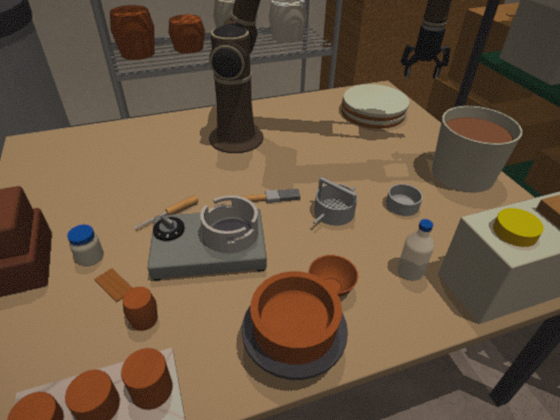

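Top view: the sieve is at px (217,235), with pins towards (243,217) and (193,252). The collar is at (328,214), the selector at (377,234) and the pan at (147,223). I'll enlarge this for exact pixels.

```bash
cat > h.py <<'E'
import numpy as np, cv2
from station import arm, optics, ticket
from scipy.spatial.transform import Rotation as R
np.set_printoptions(precision=4,suppress=True)
def cam(name,st=None):
    c=optics.get_calibration(name)
    if name!="wrist": return c["mtx"],c["world_from_camera"]
    st=st or arm.observe(); T=np.eye(4); q=st["ee_rot"]
    T[:3,:3]=R.from_quat([q[1],q[2],q[3],q[0]]).as_matrix(); T[:3,3]=st["tool_pos"]
    return c["mtx"],T@c["hand_eye"]
def ray(K,W,uv,z):
    d=W[:3,:3]@np.array([(uv[0]-K[0,2])/K[0,0],-(uv[1]-K[1,2])/K[1,1],-1]); o=W[:3,3]
    return o+d*(z-o[2])/d[2]
def proj(K,W,p):
    c=W[:3,:3].T@(np.asarray(p)-W[:3,3]); return np.array([K[0,0]*c[0]/-c[2]+K[0,2],K[1,1]*-c[1]/-c[2]+K[1,2]])
E
python3 - <<'E'
import cv2,numpy as np
from h import *
i=cv2.imread("pics/top0.png")
f=lambda x0,y0,w,h,s:cv2.resize(i[y0:y0+h,x0:x0+w],None,fx=s,fy=s,interpolation=cv2.INTER_CUBIC)
a=f(180,195,80,80,5);b=f(285,165,120,105,6)[:,:720]
b=cv2.resize(i[175:265,288:402],(570,450),interpolation=cv2.INTER_CUBIC)[:400]
o=np.zeros((400,800,3),np.uint8); a=cv2.resize(a,(400,400))
cv2.imwrite("pics/crop.png",np.hstack([a[:, 40:270],b]))
K,W=cam("top")
print("bar mid",ray(K,W,(217,231),.094),"frame",ray(K,W,(217,235),.06))
print("pins",ray(K,W,(246,216),.03),ray(K,W,(191,252),.03))
print("collar",ray(K,W,(328,214),.125),"sel",ray(K,W,(377,234),.097))
g=i.astype(int)
hsv=cv2.cvtColor(i,cv2.COLOR_BGR2HSV)
m=((hsv[...,1]<70)&(hsv[...,2]>50)).astype(np.uint8)
n,l,s,c=cv2.connectedComponentsWithStats(m)
for k in range(1,n):
    if s[k,4]>300 and 120<c[k][0]<420 and 150<c[k][1]<290:
        cc=cv2.findContours((l==k).astype(np.uint8),0,2)[0][0]
        print(c[k],s[k],cv2.minAreaRect(cc),cv2.boxPoints(cv2.minAreaRect(cc)).tolist())
E
```

```text
bar mid [0.493  0.1586 0.094 ] frame [0.4823 0.1635 0.06  ]
pins [0.5376 0.079  0.03  ] [0.4343 0.2465 0.03  ]
collar [ 0.5304 -0.1565  0.125 ] sel [ 0.471  -0.2975  0.097 ]
[342.7378 217.8138] [ 292  180  105   79 5575] ((344.4399719238281, 218.57998657226562), (98.2081069946289, 63.593772888183594), 10.304845809936523) [[290.4399719238281, 241.07998657226562], [301.8159484863281, 178.51199340820312], [398.4399719238281, 196.07998657226562], [387.0639953613281, 258.6479797363281]]
[146.5212 222.9131] [129 206  36  34 898] ((146.5, 222.5), (33.0, 35.0), 90.0) [[129.0, 206.0], [164.0, 206.0], [164.0, 239.0], [129.0, 239.0]]
[215.9303 233.1272] [ 187  213   60   41 1407] ((216.49778747558594, 233.0576171875), (57.57282257080078, 40.27791213989258), 2.2025980949401855) [[186.95864868164062, 252.07534790039062], [188.50665283203125, 211.82717895507812], [246.03692626953125, 214.03988647460938], [244.48892211914062, 254.28805541992188]]
[259.3504 268.9375] [242 261  35  18 448] ((259.0540771484375, 268.6756896972656), (34.19498825073242, 14.138313293457031), 9.462322235107422) [[241.02703857421875, 272.83782958984375], [243.35137939453125, 258.89190673828125], [277.08111572265625, 264.5135498046875], [274.75677490234375, 278.45947265625]]
```

View pics/crop.png

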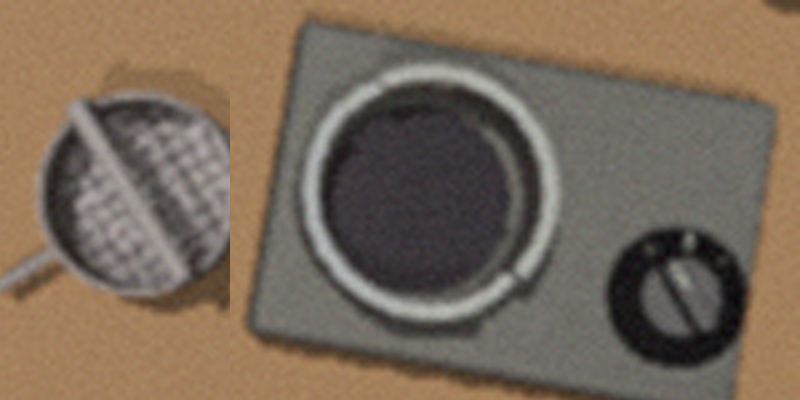

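The crop shows the housing rotated about 10° in the image. The mouths are at upper-left and lower-right, and the knob is at top (377,234) with its line pointing up-left. So the shaker's yaw is about -12° and the sieve's x axis is at about -58°. Next I'll move above the sieve for a close wrist view.

```bash
cat >> h.py <<'E'
def go(p,yaw,st=None):
    "shift/turn (normalised) to world TCP p with tool y at world angle yaw(deg), tool down"
    st=st or arm.observe(); q=st["ee_rot"]; A=R.from_quat([q[1],q[2],q[3],q[0]])
    y=np.deg2rad(yaw); ty=np.array([np.cos(y),np.sin(y),0]); tz=np.array([0,0,-1.]); tx=np.cross(ty,tz)
    B=R.from_matrix(np.c_[tx,ty,tz]); d=A.inv().apply(np.asarray(p)-st["tool_pos"])
    print("t",round(st["time"],2),"pos",st["tool_pos"],"shift",d/.25,"turn",np.rad2deg((A.inv()*B).as_rotvec())/30)
E
python3 -c "
from h import *
go([.487,.161,.28],121.7)"
```

```text
t 0.1 pos [0.2086 0.5883 0.2057] shift [-1.6208 -1.2393 -0.2947] turn [-0.0036 -0.0021 -1.7076]
```

>>> {"api": "drive_tool", "payload": {"rows": [{"x": -0.1,"y": -0.08,"z": -0.1,"az": -0.2},{"x": -0.25,"y": -0.19,"z": -0.2,"az": -0.4},{"x": -0.38,"y": -0.29,"z": -0.25,"az": -0.6},{"x": -0.5,"y": -0.38,"z": -0.29,"az": -0.8},{"x": -0.63,"y": -0.48,"z": -0.29,"az": -0.9},{"x": -0.75,"y": -0.57,"z": -0.29,"az": -0.9},{"x": -0.8,"y": -0.62,"z": -0.29,"az": -0.9},{"x": -0.8,"y": -0.62,"z": -0.29,"az": -0.9}]}}

```text
invalid input at $.rows[0]: expected keys x, y, z, ax, ay, az, gripper
```

```bash
python3 -c "
from h import *
go([.487,.161,.28],121.7)"
```

```text
t 0.1 pos [0.2086 0.5883 0.2057] shift [-1.6208 -1.2393 -0.2947] turn [-0.0036 -0.0021 -1.7076]
```

>>> {"api": "drive_tool", "payload": {"rows": [{"x": -0.1,"y": -0.08,"z": -0.1,"ax": 0,"ay": 0,"az": -0.2,"gripper": 1},{"x": -0.25,"y": -0.19,"z": -0.2,"ax": 0,"ay": 0,"az": -0.4,"gripper": 1},{"x": -0.38,"y": -0.29,"z": -0.25,"ax": 0,"ay": 0,"az": -0.6,"gripper": 1},{"x": -0.5,"y": -0.38,"z": -0.29,"ax": 0,"ay": 0,"az": -0.8,"gripper": 1},{"x": -0.63,"y": -0.48,"z": -0.29,"ax": 0,"ay": 0,"az": -0.9,"gripper": 1},{"x": -0.75,"y": -0.57,"z": -0.29,"ax": 0,"ay": 0,"az": -0.9,"gripper": 1},{"x": -0.8,"y": -0.62,"z": -0.29,"ax": 0,"ay": 0,"az": -0.9,"gripper": 1},{"x": -0.8,"y": -0.62,"z": -0.29,"ax": 0,"ay": 0,"az": -0.9,"gripper": 1}]}}

```text
time: 0.77
tool_pos: [0.3473, 0.3722, 0.2791]
ee_rot: [0.0, -0.063, 0.998, -0.001]
force: [-1.0, -0.5, -0.1]
grip_width: 0.0854
finger_force: 0.0
```

```bash
python3 -c "
from h import *
go([.487,.161,.28],121.7)"
```

```text
t 0.77 pos [0.3473 0.3722 0.2791] shift [-0.4484 -0.9082 -0.0012] turn [-0.0047 -0.0006 -0.8167]
```

>>> {"api": "drive_tool", "payload": {"rows": [{"x": -0.1,"y": -0.14,"z": 0,"ax": 0,"ay": 0,"az": -0.2,"gripper": 1},{"x": -0.18,"y": -0.28,"z": 0,"ax": 0,"ay": 0,"az": -0.4,"gripper": 1},{"x": -0.26,"y": -0.42,"z": 0,"ax": 0,"ay": 0,"az": -0.6,"gripper": 1},{"x": -0.34,"y": -0.56,"z": 0,"ax": 0,"ay": 0,"az": -0.75,"gripper": 1},{"x": -0.4,"y": -0.7,"z": 0,"ax": 0,"ay": 0,"az": -0.82,"gripper": 1},{"x": -0.45,"y": -0.83,"z": 0,"ax": 0,"ay": 0,"az": -0.82,"gripper": 1},{"x": -0.45,"y": -0.9,"z": 0,"ax": 0,"ay": 0,"az": -0.82,"gripper": 1},{"x": -0.45,"y": -0.9,"z": 0,"ax": 0,"ay": 0,"az": -0.82,"gripper": 1},{"x": -0.45,"y": -0.9,"z": 0,"ax": 0,"ay": 0,"az": -0.82,"gripper": 1}]}}

```text
time: 1.52
tool_pos: [0.4863, 0.1677, 0.2788]
ee_rot: [-0.001, -0.275, 0.961, 0.001]
force: [-1.0, 0.9, 0.2]
grip_width: 0.0855
finger_force: 0.0
```

Run:
```python
from h import *
st=arm.observe(); go([.487,.161,.28],121.7,st)
i=optics.snapshot("wrist"); cv2.imwrite("pics/w1.png",i[...,::-1])
K,W=cam("wrist",st)
for p in ([.487,.161,.094],[.5376,.079,.03],[.4343,.2465,.03]): print(proj(K,W,p))
```

```text
t 1.52 pos [0.4863 0.1677 0.2788] shift [ 0.0117 -0.0243 -0.0047] turn [ 0.0027 -0.0013  0.0088]
[277.3455 175.5158]
[207.6513 165.1716]
[351.2875 165.9513]
```

View pics/w1.png

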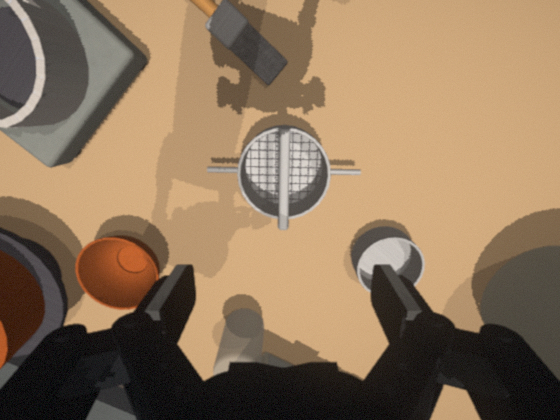

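Wrist view: pin ends are at (207,170) and (361,172), and the bar runs from (284,129) to (284,228).

Run:
```python
from h import *
st=arm.observe(); K,W=cam("wrist",st)
a=ray(K,W,(207,169.5),.03);b=ray(K,W,(361,172),.03);print(a,b,np.linalg.norm(a-b),(a+b)/2,np.rad2deg(np.arctan2(*(b-a)[1::-1])))
c=ray(K,W,(284,129),.1);d=ray(K,W,(283.5,228),.1);print(c,d,np.linalg.norm(c-d),(c+d)/2,np.rad2deg(np.arctan2(*(d-c)[1::-1])))
i=cv2.imread("pics/w1.png");h=cv2.cvtColor(i,cv2.COLOR_BGR2HSV)
m=((h[...,1]<60)&(h[...,2]>60)).astype(np.uint8)[118:240,200:370]
n,l,s,ce=cv2.connectedComponentsWithStats(m);k=1+np.argmax(s[1:,4]);print(s[k])
ys,xs=np.nonzero(l==k)
for r in range(0,122,12):
  w=xs[ys==r]
  if len(w):print(r+118,w.min()+200,w.max()+200)
print([ (ys[xs==q].mean()+118) for q in (9,15,22,30,140,146,152,158) if (xs==q).any()])
go(np.r_[((c+d)/2)[:2],.075],121.7,st)
```

```text
[0.5434 0.0819 0.03  ] [0.4337 0.2635 0.03  ] 0.21221109594315274 [0.4885 0.1727 0.03  ] 121.11808191064081
[0.4376 0.1399 0.1   ] [0.537  0.2017 0.1   ] 0.11709501422965986 [0.4873 0.1708 0.1   ] 31.854445540323134
[   7    7  154  105 7305]
130 264 303
142 249 318
154 241 326
166 238 329
178 238 330
190 241 326
202 248 319
214 263 304
226 278 287
[np.float64(169.0), np.float64(169.0), np.float64(169.5), np.float64(169.5), np.float64(171.5), np.float64(172.0), np.float64(172.0), np.float64(172.0)]
t 1.57 pos [0.486  0.1684 0.2789] shift [-0.0098  0.0044  0.8157] turn [ 0.0027 -0.0009  0.0117]
```

>>> {"api": "drive_tool", "payload": {"rows": [{"x": -0.013,"y": 0.006,"z": 0.15,"ax": 0,"ay": 0,"az": 0.015,"gripper": 1},{"x": -0.013,"y": 0.006,"z": 0.3,"ax": 0,"ay": 0,"az": 0.015,"gripper": 1},{"x": -0.013,"y": 0.006,"z": 0.45,"ax": 0,"ay": 0,"az": 0.015,"gripper": 1},{"x": -0.013,"y": 0.006,"z": 0.58,"ax": 0,"ay": 0,"az": 0.015,"gripper": 1},{"x": -0.013,"y": 0.006,"z": 0.68,"ax": 0,"ay": 0,"az": 0.015,"gripper": 1},{"x": -0.013,"y": 0.006,"z": 0.75,"ax": 0,"ay": 0,"az": 0.015,"gripper": 1},{"x": -0.013,"y": 0.006,"z": 0.8,"ax": 0,"ay": 0,"az": 0.015,"gripper": 1},{"x": -0.013,"y": 0.006,"z": 0.816,"ax": 0,"ay": 0,"az": 0.015,"gripper": 1},{"x": -0.013,"y": 0.006,"z": 0.816,"ax": 0,"ay": 0,"az": 0.015,"gripper": 1},{"x": -0.013,"y": 0.006,"z": 0.816,"ax": 0,"ay": 0,"az": 0.015,"gripper": 1}]}}

```text
time: 2.4
tool_pos: [0.4885, 0.1719, 0.0758]
ee_rot: [0.0, -0.273, 0.962, 0.0]
force: [-0.3, -0.7, 0.3]
grip_width: 0.0853
finger_force: 0.0
```

>>> {"api": "drive_tool", "payload": {"squeeze": 60, "rows": [{"x": 0,"y": 0,"z": 0,"ax": 0,"ay": 0,"az": 0,"gripper": -1},{"x": 0,"y": 0,"z": 0,"ax": 0,"ay": 0,"az": 0,"gripper": -1},{"x": 0,"y": 0,"z": 0,"ax": 0,"ay": 0,"az": 0,"gripper": -1},{"x": 0,"y": 0,"z": 0,"ax": 0,"ay": 0,"az": 0,"gripper": -1},{"x": 0,"y": 0,"z": 0,"ax": 0,"ay": 0,"az": 0,"gripper": -1},{"x": 0,"y": 0,"z": 0,"ax": 0,"ay": 0,"az": 0,"gripper": -1},{"x": 0,"y": 0,"z": 0,"ax": 0,"ay": 0,"az": 0,"gripper": -1},{"x": 0,"y": 0,"z": 0,"ax": 0,"ay": 0,"az": 0,"gripper": -1}]}}

```text
time: 3.07
tool_pos: [0.4888, 0.1707, 0.0757]
ee_rot: [0.0, -0.272, 0.962, -0.0]
force: [-0.6, -0.3, 1.6]
grip_width: -0.0002
finger_force: 0.9
```

Run:
```python
from h import *
print(arm.observe())
a=optics.snapshot("wrist");b=optics.snapshot("scene")[130:290,230:480]
o=np.hstack([cv2.resize(a,(400,300)),cv2.resize(b,(400,300))]);cv2.imwrite("pics/w2.png",o[...,::-1])
```

```text
{'time': 3.0667, 'joints': array([ 0.2519,  0.2743,  1.98  , -0.    ,  0.8864, -1.8707]), 'dq': array([ 0.0001,  0.0032,  0.0005, -0.    ,  0.0013, -0.0024]), 'tau': array([  0.0717, -33.2776, -21.3759,   0.0195,  -0.0425,  -0.    ]), 'tool_pos': array([0.4888, 0.1707, 0.0757]), 'ee_rot': array([ 0.0004, -0.2724,  0.9622, -0.    ]), 'force': array([-0.6175, -0.3261,  1.5518]), 'torque': array([0.0329, 0.    , 0.0247]), 'finger_force': 0.901837907731533, 'grip_width': -0.00017391203042038615}
```

View pics/w2.png

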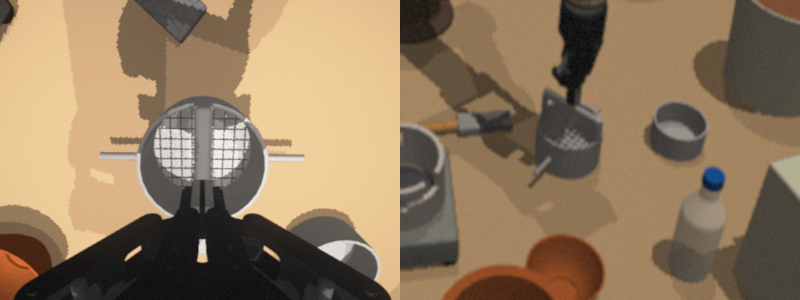

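Wrist view: the fingers straddle the bar at (203,185), but the reading says shut. I'll hold and re-read, lifting by 5 mm.

>>> {"api": "drive_tool", "payload": {"rows": [{"x": 0,"y": 0,"z": 0,"ax": 0,"ay": 0,"az": 0,"gripper": -1},{"x": 0,"y": 0,"z": 0,"ax": 0,"ay": 0,"az": 0,"gripper": -1},{"x": 0,"y": 0,"z": 0,"ax": 0,"ay": 0,"az": 0,"gripper": -1},{"x": 0,"y": 0,"z": 0,"ax": 0,"ay": 0,"az": 0,"gripper": -1},{"x": 0,"y": 0,"z": -0.01,"ax": 0,"ay": 0,"az": 0,"gripper": -1},{"x": 0,"y": 0,"z": -0.02,"ax": 0,"ay": 0,"az": 0,"gripper": -1},{"x": 0,"y": 0,"z": -0.02,"ax": 0,"ay": 0,"az": 0,"gripper": -1}]}}

```text
time: 3.75
tool_pos: [0.4882, 0.1707, 0.0804]
ee_rot: [-0.0, -0.272, 0.962, 0.0]
force: [-0.4, -0.3, 0.4]
grip_width: 0.0
finger_force: 0.0
```

Run:
```python
from h import *
s=arm.observe();print(s["time"],s["tool_pos"],s["force"],s["torque"],s["grip_width"],s["finger_force"])
a=optics.snapshot("wrist")[130:400,130:430];b=optics.snapshot("scene")[165:245,300:380]
o=np.hstack([cv2.resize(a,(450,405)),cv2.resize(b,(350,405))]);cv2.imwrite("pics/w3.png",o[...,::-1])
```

```text
3.75 [0.4882 0.1707 0.0804] [-0.413  -0.2584  0.4203] [ 0.0564  0.002  -0.0033] 2.3001230621303732e-07 0.0
```

View pics/w3.png

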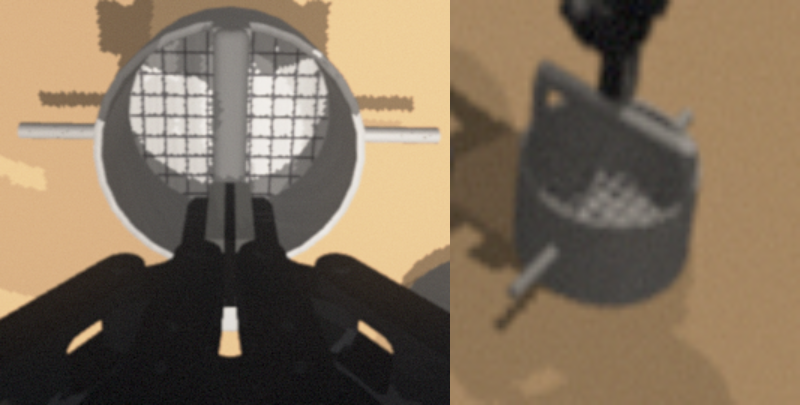

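Crop: the fingers are fully shut with the tips at about (230,190), over the bar. In the scene panel the bar ends are at (543,66) and (692,145), the pin ends at (513,290) and (688,115), and the fingertip at (617,95). I'll check these by ray casting.

Run:
```python
from h import *
st=arm.observe();K,W=cam("scene");f=lambda u,v:(300+(u-450)/4.375,165+v/5.0625)
a,b=ray(K,W,f(543,66),.1),ray(K,W,f(692,145),.1);print("bar",a,b,np.linalg.norm(a-b),(a+b)/2)
a,b=ray(K,W,f(513,290),.03),ray(K,W,f(688,115),.03);print("pins",a,b,np.linalg.norm(a-b),(a+b)/2)
p=st["tool_pos"];q=proj(K,W,p);print("tcp in scene",q,"crop",450+(q[0]-300)*4.375,(q[1]-165)*5.0625)
q=proj(K,W,[.488,.172,.1]);print("bar top in scene crop",450+(q[0]-300)*4.375,(q[1]-165)*5.0625)
# w3 wrist crop: scale 1.5 off 130,130
K,W=cam("wrist",st);g=lambda u,v:(130+u/1.5,130+v/1.5)
a,b=ray(K,W,g(18,131),.03),ray(K,W,g(440,135),.03);print("wpins",a,b,np.linalg.norm(a-b),(a+b)/2)
q=proj(K,W,p);print("tcp in wcrop",(q-130)*1.5)
for z in(.06,.094,.1):print(z,(proj(K,W,[.488,.172,z])-130)*1.5)
K,W=cam("top")
for z,uv in((.03,(246,216)),(.03,(191,252)),(.1,(204.5,215.5)),(.1,(226.5,250.5))):print(ray(K,W,uv,z))
for P in ([.4885,.1727,.03],[.543,.082,.03],[.434,.263,.03],[.488,.172,.1]):print("top px",proj(K,W,P))
```

```text
bar [0.4437 0.1391 0.1   ] [0.5386 0.1997 0.1   ] 0.11259977491568532 [0.4911 0.1694 0.1   ]
pins [0.5419 0.0815 0.03  ] [0.4373 0.2589 0.03  ] 0.20589168631905894 [0.4896 0.1702 0.03  ]
tcp in scene [337.1022 190.4362] crop 612.3219391842451 128.7707764675582
bar top in scene crop 617.4432359525728 100.44228580207505
wpins [0.5438 0.0801 0.03  ] [0.434  0.2624 0.03  ] 0.21284278981924537 [0.4889 0.1713 0.03  ]
tcp in wcrop [229.352 174.237]
0.06 [231.9652 155.8438]
0.094 [232.5646 192.0225]
0.1 [232.6948 199.881 ]
[0.5376 0.079  0.03  ]
[0.4343 0.2465 0.03  ]
[0.538  0.1927 0.1   ]
[0.4368 0.1318 0.1   ]
top px [215.2869 233.185 ]
top px [244.9805 214.2498]
top px [185.4904 252.267 ]
top px [212.0308 232.8342]
```

The geometry fits: both the wrist and scene views put the visible fingertips roughly 20–25 mm behind the stated TCP. They closed above the bar, and the sieve hasn't moved. I'll part the fingers halfway, so they stay clear of the frame, and go about 24 mm lower while watching the force.

>>> {"api": "drive_tool", "payload": {"squeeze": 60, "rows": [{"x": 0,"y": 0,"z": 0,"ax": 0,"ay": 0,"az": 0,"gripper": 0.1},{"x": 0,"y": 0,"z": 0,"ax": 0,"ay": 0,"az": 0,"gripper": 0.1},{"x": 0,"y": 0,"z": 0,"ax": 0,"ay": 0,"az": 0,"gripper": 0.1},{"x": 0,"y": 0,"z": 0,"ax": 0,"ay": 0,"az": 0,"gripper": 0.1},{"x": 0,"y": 0,"z": 0.02,"ax": 0,"ay": 0,"az": 0,"gripper": 0.1},{"x": 0,"y": 0,"z": 0.04,"ax": 0,"ay": 0,"az": 0,"gripper": 0.1},{"x": 0,"y": 0,"z": 0.06,"ax": 0,"ay": 0,"az": 0,"gripper": 0.1},{"x": 0,"y": 0,"z": 0.08,"ax": 0,"ay": 0,"az": 0,"gripper": 0.1},{"x": 0,"y": 0,"z": 0.096,"ax": 0,"ay": 0,"az": 0,"gripper": 0.1},{"x": 0,"y": 0,"z": 0.096,"ax": 0,"ay": 0,"az": 0,"gripper": 0.1}]}}

```text
time: 4.68
tool_pos: [0.4873, 0.1704, 0.055]
ee_rot: [-0.001, -0.272, 0.962, 0.0]
force: [-0.4, -1.3, 0.1]
grip_width: 0.0471
finger_force: 0.0
```

>>> {"api": "drive_tool", "payload": {"squeeze": 60, "rows": [{"x": 0,"y": 0,"z": 0,"ax": 0,"ay": 0,"az": 0,"gripper": -1},{"x": 0,"y": 0,"z": 0,"ax": 0,"ay": 0,"az": 0,"gripper": -1},{"x": 0,"y": 0,"z": 0,"ax": 0,"ay": 0,"az": 0,"gripper": -1},{"x": 0,"y": 0,"z": 0,"ax": 0,"ay": 0,"az": 0,"gripper": -1},{"x": 0,"y": 0,"z": 0,"ax": 0,"ay": 0,"az": 0,"gripper": -1},{"x": 0,"y": 0,"z": 0,"ax": 0,"ay": 0,"az": 0,"gripper": -1}]}}

```text
time: 5.18
tool_pos: [0.4889, 0.1708, 0.0568]
ee_rot: [0.001, -0.272, 0.962, -0.0]
force: [0.4, -0.4, 1.3]
grip_width: 0.0106
finger_force: 60.2
```

Gripped: the width is about 11 mm at 60 N. Now I'll lift it.

>>> {"api": "drive_tool", "payload": {"squeeze": 60, "rows": [{"x": 0,"y": 0,"z": -0.05,"ax": 0,"ay": 0,"az": 0,"gripper": -1},{"x": 0,"y": 0,"z": -0.12,"ax": 0,"ay": 0,"az": 0,"gripper": -1},{"x": 0,"y": 0,"z": -0.22,"ax": 0,"ay": 0,"az": 0,"gripper": -1},{"x": 0,"y": 0,"z": -0.34,"ax": 0,"ay": 0,"az": 0.1,"gripper": -1},{"x": 0,"y": 0,"z": -0.46,"ax": 0,"ay": 0,"az": 0.25,"gripper": -1},{"x": 0,"y": 0,"z": -0.58,"ax": 0,"ay": 0,"az": 0.4,"gripper": -1},{"x": 0,"y": 0,"z": -0.7,"ax": 0,"ay": 0,"az": 0.55,"gripper": -1},{"x": 0,"y": 0,"z": -0.78,"ax": 0,"ay": 0,"az": 0.7,"gripper": -1},{"x": 0,"y": 0,"z": -0.82,"ax": 0,"ay": 0,"az": 0.85,"gripper": -1},{"x": 0,"y": 0,"z": -0.82,"ax": 0,"ay": 0,"az": 0.95,"gripper": -1}]}}

```text
time: 6.02
tool_pos: [0.4898, 0.1711, 0.2644]
ee_rot: [0.003, -0.026, 1.0, 0.001]
force: [0.5, -0.3, -2.8]
grip_width: 0.0106
finger_force: 59.7
```

```bash
python3 -c "
from h import *
st=arm.observe();print(st['grip_width'],st['finger_force'],st['force'])
go([.44,-.02,.26],33,st)"
```

```text
0.010573849201323359 59.740705490112305 [ 0.464  -0.3262 -2.8215]
t 6.02 pos [0.4898 0.1711 0.2644] shift [ 0.2382 -0.7532  0.0154] turn [0.007  0.0078 1.9976]
```

>>> {"api": "drive_tool", "payload": {"rows": [{"x": 0.03,"y": -0.1,"z": 0,"ax": 0,"ay": 0,"az": 0.15,"gripper": -1},{"x": 0.06,"y": -0.2,"z": 0,"ax": 0,"ay": 0,"az": 0.3,"gripper": -1},{"x": 0.1,"y": -0.32,"z": 0,"ax": 0,"ay": 0,"az": 0.5,"gripper": -1},{"x": 0.14,"y": -0.44,"z": 0,"ax": 0,"ay": 0,"az": 0.65,"gripper": -1},{"x": 0.18,"y": -0.56,"z": 0,"ax": 0,"ay": 0,"az": 0.8,"gripper": -1},{"x": 0.21,"y": -0.66,"z": 0,"ax": 0,"ay": 0,"az": 0.93,"gripper": -1},{"x": 0.23,"y": -0.73,"z": 0,"ax": 0,"ay": 0,"az": 1,"gripper": -1},{"x": 0.238,"y": -0.753,"z": 0,"ax": 0,"ay": 0,"az": 1,"gripper": -1},{"x": 0.238,"y": -0.753,"z": 0,"ax": 0,"ay": 0,"az": 1,"gripper": -1}]}}

```text
time: 6.77
tool_pos: [0.4382, -0.0214, 0.2606]
ee_rot: [-0.001, 0.233, 0.972, -0.0]
force: [-0.0, 0.6, -3.1]
grip_width: 0.0105
finger_force: 59.7
```

>>> {"api": "drive_tool", "payload": {"rows": [{"x": 0,"y": 0,"z": 0,"ax": 0,"ay": 0,"az": 0.15,"gripper": -1},{"x": 0,"y": 0,"z": 0,"ax": 0,"ay": 0,"az": 0.35,"gripper": -1},{"x": 0,"y": 0,"z": 0,"ax": 0,"ay": 0,"az": 0.55,"gripper": -1},{"x": 0,"y": 0,"z": 0,"ax": 0,"ay": 0,"az": 0.75,"gripper": -1},{"x": 0,"y": 0,"z": 0,"ax": 0,"ay": 0,"az": 0.9,"gripper": -1},{"x": 0,"y": 0,"z": 0,"ax": 0,"ay": 0,"az": 1,"gripper": -1},{"x": 0,"y": 0,"z": 0,"ax": 0,"ay": 0,"az": 1,"gripper": -1},{"x": 0,"y": 0,"z": 0,"ax": 0,"ay": 0,"az": 1,"gripper": -1}]}}

```text
time: 7.43
tool_pos: [0.4392, -0.0194, 0.261]
ee_rot: [-0.0, 0.475, 0.88, 0.0]
force: [-0.0, -1.0, -2.2]
grip_width: 0.0107
finger_force: 59.7
```

Run:
```python
from h import *
st=arm.observe();go([.44,-.02,.26],33,st)
K,W=cam("wrist",st)
print(proj(K,W,[.53,-.157,.125]),proj(K,W,[.471,-.2975,.097]))
i=optics.snapshot("wrist");cv2.imwrite("pics/w4.png",i[...,::-1])
np.save("w4.npy",np.array(W))
```

```text
t 7.43 pos [ 0.4392 -0.0194  0.261 ] shift [-0.0037  0.0015  0.004 ] turn [-0.0003 -0.002   0.0103]
[282.7827 323.0873] [189.991  361.1372]
```

View pics/w4.png

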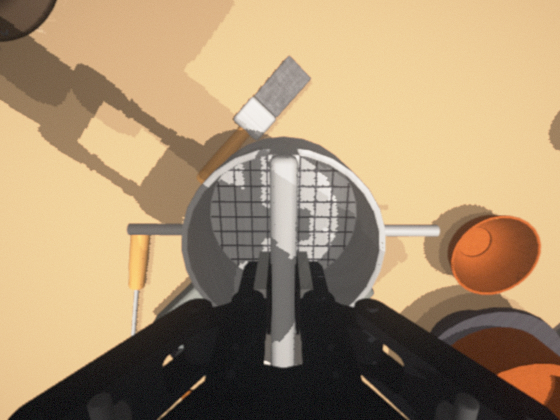

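The view is on the wrong side: it shows the brush, and the collar lies behind the hand. The sieve hangs straight, with pin ends at (128,229) and (439,231). I'll pass over the shaker to its far side, where the camera looks back at the collar.

>>> {"api": "drive_tool", "payload": {"rows": [{"x": -0.1,"y": 0,"z": 0,"ax": 0,"ay": 0,"az": 0,"gripper": -1},{"x": -0.22,"y": 0,"z": 0,"ax": 0,"ay": 0,"az": 0,"gripper": -1},{"x": -0.36,"y": 0,"z": 0,"ax": 0,"ay": 0,"az": 0,"gripper": -1},{"x": -0.5,"y": 0,"z": 0,"ax": 0,"ay": 0,"az": 0,"gripper": -1},{"x": -0.64,"y": 0,"z": 0,"ax": 0,"ay": 0,"az": 0,"gripper": -1},{"x": -0.78,"y": 0,"z": 0,"ax": 0,"ay": 0,"az": 0,"gripper": -1},{"x": -0.9,"y": 0,"z": 0,"ax": 0,"ay": 0,"az": 0,"gripper": -1},{"x": -1,"y": 0,"z": 0,"ax": 0,"ay": 0,"az": 0,"gripper": -1}]}}

```text
time: 8.15
tool_pos: [0.5771, -0.2317, 0.2607]
ee_rot: [0.0, 0.476, 0.88, -0.0]
force: [-0.1, 1.1, -3.4]
grip_width: 0.0105
finger_force: 59.7
```

>>> {"api": "drive_tool", "payload": {"rows": [{"x": -0.1,"y": 0,"z": 0,"ax": 0,"ay": 0,"az": 0,"gripper": -1},{"x": -0.2,"y": 0,"z": 0,"ax": 0,"ay": 0,"az": 0,"gripper": -1},{"x": -0.29,"y": 0,"z": 0,"ax": 0,"ay": 0,"az": 0,"gripper": -1},{"x": -0.29,"y": 0,"z": 0,"ax": 0,"ay": 0,"az": 0,"gripper": -1},{"x": -0.29,"y": 0,"z": 0,"ax": 0,"ay": 0,"az": 0,"gripper": -1},{"x": -0.29,"y": 0,"z": 0,"ax": 0,"ay": 0,"az": 0,"gripper": -1}]}}

```text
time: 8.65
tool_pos: [0.6151, -0.2898, 0.2604]
ee_rot: [-0.001, 0.476, 0.88, 0.0]
force: [0.3, -0.2, -3.2]
grip_width: 0.0107
finger_force: 59.7
```

Run:
```python
from h import *
K,W=cam("wrist");W4=np.load("w4.npy");z=.261-.0568+.03
a=ray(K,W4,(128,229),z);b=ray(K,W4,(439,231),z);print("pins in hand",a,b,np.linalg.norm(a-b),(a+b)/2,np.rad2deg(np.arctan2(*(b-a)[1::-1])))
st=arm.observe();print(st["tool_pos"],st["ee_rot"],st["grip_width"])
K,W=cam("wrist",st);np.save("w5.npy",W)
print(proj(K,W,[.53,-.157,.125]),proj(K,W,[.471,-.2975,.097]))
i=optics.snapshot("wrist");cv2.imwrite("pics/w5.png",i[...,::-1])
```

```text
pins in hand [ 0.351  -0.077   0.2342] [0.5293 0.0386 0.2342] 0.21255440803669406 [ 0.4401 -0.0192  0.2342] 32.9612993587102
[ 0.6151 -0.2898  0.2604] [-0.0012  0.4759  0.8795  0.0004] 0.01069697446128412
[284.2503  11.857 ] [162.0357 114.4663]
```

View pics/w5.png

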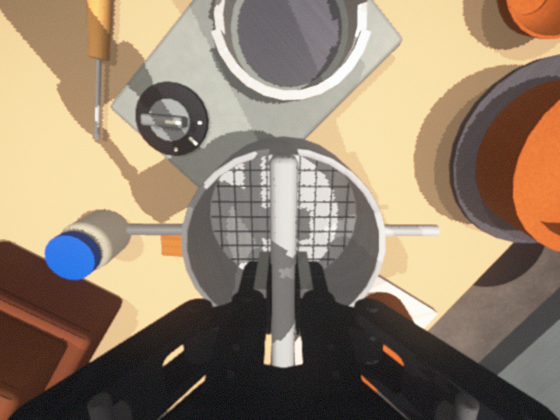

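The collar's lower half is visible around (290,20), with the knob at (172,119). I'll back off another 75 mm to see the whole collar, then fit numerically.

>>> {"api": "drive_tool", "payload": {"rows": [{"x": -0.1,"y": 0,"z": 0,"ax": 0,"ay": 0,"az": 0,"gripper": -1},{"x": -0.2,"y": 0,"z": 0,"ax": 0,"ay": 0,"az": 0,"gripper": -1},{"x": -0.3,"y": 0,"z": 0,"ax": 0,"ay": 0,"az": 0,"gripper": -1},{"x": -0.3,"y": 0,"z": 0,"ax": 0,"ay": 0,"az": 0,"gripper": -1},{"x": -0.3,"y": 0,"z": 0,"ax": 0,"ay": 0,"az": 0,"gripper": -1}]}}

```text
time: 9.12
tool_pos: [0.6563, -0.3531, 0.2607]
ee_rot: [-0.001, 0.476, 0.879, 0.0]
force: [-0.1, 0.5, -3.5]
grip_width: 0.0104
finger_force: 59.7
```

Run:
```python
from h import *
st=arm.observe();print(st["tool_pos"],st["ee_rot"],st["grip_width"])
K,W=cam("wrist",st);np.save("w6.npy",W)
i=optics.snapshot("wrist");b=i[...,::-1].copy();cv2.imwrite("pics/w6.png",b)
c0=proj(K,W,[.53,-.157,.125]);print("guess px",c0)
# rectify plane z=.125 at 0.5 mm/px around guess (plain homography of the plane)
H=[];S=[]
for X,Y in((.40,-.36),(.66,-.36),(.66,-.05),(.40,-.05)):
    H.append(proj(K,W,[X,Y,.125]));S.append([(X-.40)*1500,(Y+.36)*1500])
M=cv2.getPerspectiveTransform(np.float32(H),np.float32(S))
r=cv2.warpPerspective(b,M,(390,465));r=cv2.flip(r,0)
cv2.imwrite("pics/rect.png",np.hstack([cv2.resize(b[:220,80:480],(410,465*410//410)),r]))
```

```text
[ 0.6563 -0.3531  0.2607] [-0.0007  0.4762  0.8794  0.0002] 0.010383265814257884
guess px [284.4332 -98.5529]
```

View pics/rect.png

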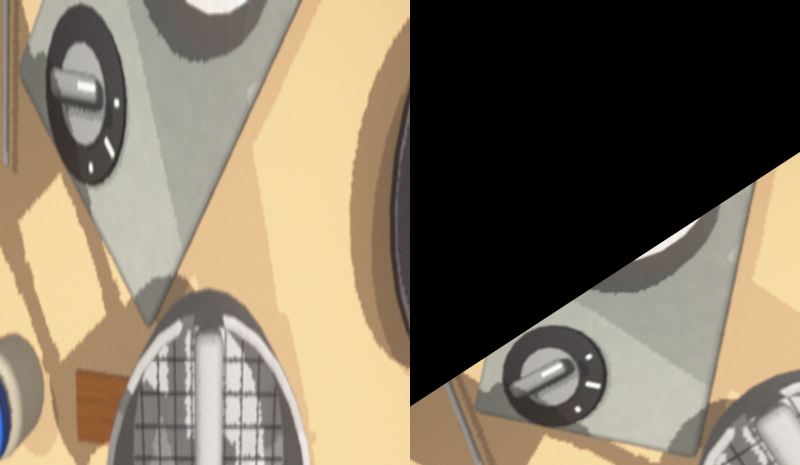

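I went the wrong way: image-up is tool +x. The knob is clear here, with grip centre at full-image px (155,42). I'll move back towards the collar.

>>> {"api": "drive_tool", "payload": {"rows": [{"x": 0.1,"y": 0,"z": 0,"ax": 0,"ay": 0,"az": 0,"gripper": -1},{"x": 0.22,"y": 0,"z": 0,"ax": 0,"ay": 0,"az": 0,"gripper": -1},{"x": 0.34,"y": 0,"z": 0,"ax": 0,"ay": 0,"az": 0,"gripper": -1},{"x": 0.45,"y": 0,"z": 0,"ax": 0,"ay": 0,"az": 0,"gripper": -1},{"x": 0.49,"y": 0,"z": 0,"ax": 0,"ay": 0,"az": 0,"gripper": -1},{"x": 0.49,"y": 0,"z": 0,"ax": 0,"ay": 0,"az": 0,"gripper": -1},{"x": 0.49,"y": 0,"z": 0,"ax": 0,"ay": 0,"az": 0,"gripper": -1}]}}

```text
time: 9.75
tool_pos: [0.5896, -0.2501, 0.2624]
ee_rot: [0.001, 0.475, 0.88, -0.0]
force: [0.5, -0.1, -2.4]
grip_width: 0.0106
finger_force: 59.7
```

Run:
```python
from h import *
from scipy.optimize import least_squares
st=arm.observe();print(st["tool_pos"],st["ee_rot"],st["grip_width"])
K,W=cam("wrist",st);np.save("w7.npy",W)
b=optics.snapshot("wrist")[...,::-1].copy();cv2.imwrite("pics/w7.png",b)
print("guess px",proj(K,W,[.53,-.157,.125]))
print("knob w6",ray(K,np.load("w6.npy"),(155,41.6),.097))
H=[];S=[]
for X,Y in((.43,-.26),(.63,-.26),(.63,-.06),(.43,-.06)):
    H.append(proj(K,W,[X,Y,.125]));S.append([(X-.43)*2000,(-.06-Y)*2000])
M=cv2.getPerspectiveTransform(np.float32(H),np.float32(S))
r=cv2.warpPerspective(b,M,(400,400));cv2.imwrite("pics/rect7.png",np.hstack([cv2.resize(b[:200,160:420],(400,400)),r]))
```

```text
[ 0.5896 -0.2501  0.2624] [ 0.0011  0.4754  0.8798 -0.0002] 0.010559122796804982
guess px [283.6921  70.8664]
knob w6 [ 0.4765 -0.3036  0.097 ]
```

View pics/rect7.png

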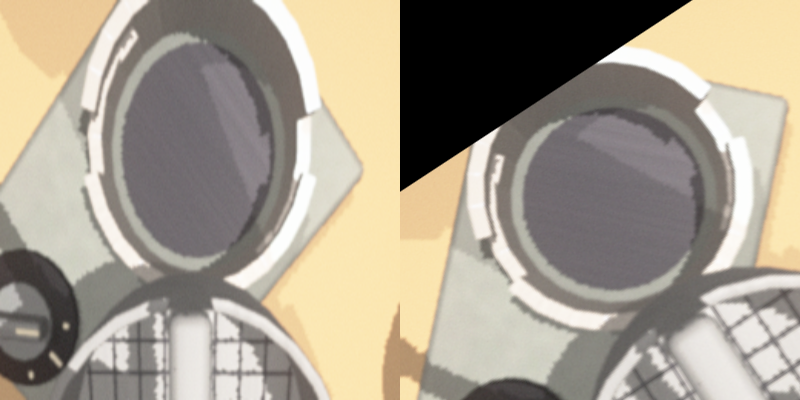

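The rectified panel (X right, Y up, 0.5 mm per px) shows the collar's outer rim spanning u 68–352 and v 45–332. That is 142 mm, as stated, with mouth gaps at about 31° and 214°. Next is a numeric circle fit.

Run:
```python
from h import *
from scipy.optimize import least_squares
r=cv2.imread("pics/rect7.png")[:,400:];h=cv2.cvtColor(r,cv2.COLOR_BGR2HSV);m=(h[...,2]>205)&(h[...,1]<35)
o=[];n=[]
for t in np.arange(-180,180,2):
    if 265-360<t<325-360 : continue
    rr=np.arange(105,165,.5);u=(210+rr*np.cos(np.deg2rad(t))).round().astype(int).clip(0,399);v=(188-rr*np.sin(np.deg2rad(t))).round().astype(int).clip(0,399)
    k=np.nonzero(m[v,u])[0]
    if len(k)>12: o.append((t,rr[k[-1]],rr[k[0]]))
o=np.array(o)
for col,R0 in((1,142),(2,126)):
    t=np.deg2rad(o[:,0]);P=np.c_[210+o[:,col]*np.cos(t),188-o[:,col]*np.sin(t)]
    s=least_squares(lambda p:np.hypot(P[:,0]-p[0],P[:,1]-p[1])-p[2],[210,188,R0],loss="soft_l1",f_scale=1.5).x
    print(len(P),s[2]/2000,"centre",.43+s[0]/2000,-.06-s[1]/2000)
print(o[::1,0].astype(int).tolist())
print(np.c_[o[:,0],o[:,1]-o[:,2]].astype(int).tolist())
K,W=cam("top");print("top px of centre",proj(K,W,[.535,-.154,.125]))
```

```text
117 0.0762432872570296 centre 0.5376968321624132 -0.16041016962578136
117 0.06117813529243884 centre 0.5367985601813288 -0.1540892606471599
[-180, -178, -176, -174, -172, -170, -168, -166, -164, -162, -160, -156, -154, -152, -150, -148, -146, -144, -142, -140, -138, -136, -134, -132, -130, -128, -126, -124, -122, -120, -118, -116, -114, -112, -110, -108, -106, -104, -102, -100, -98, -96, -34, -32, -30, -28, -26, -24, -22, -20, -18, -16, -14, -12, -10, -8, -6, -4, -2, 0, 2, 4, 6, 8, 10, 12, 14, 16, 18, 20, 22, 24, 26, 28, 30, 32, 34, 36, 38, 40, 42, 44, 46, 48, 50, 52, 54, 56, 58, 60, 62, 64, 66, 68, 70, 72, 74, 76, 78, 80, 82, 84, 86, 88, 90, 156, 158, 160, 162, 164, 166, 168, 170, 172, 174, 176, 178]
[[-180, 27], [-178, 27], [-176, 28], [-174, 28], [-172, 28], [-170, 28], [-168, 27], [-166, 26], [-164, 26], [-162, 28], [-160, 27], [-156, 47], [-154, 47], [-152, 47], [-150, 46], [-148, 46], [-146, 46], [-144, 46], [-142, 46], [-140, 46], [-138, 45], [-136, 45], [-134, 38], [-132, 38], [-130, 38], [-128, 38], [-126, 39], [-124, 38], [-122, 37], [-120, 38], [-118, 38], [-116, 38], [-11
[... 216 characters left out ...]
6, 17], [-14, 18], [-12, 18], [-10, 20], [-8, 18], [-6, 18], [-4, 19], [-2, 19], [0, 30], [2, 32], [4, 33], [6, 35], [8, 37], [10, 39], [12, 39], [14, 40], [16, 39], [18, 47], [20, 49], [22, 49], [24, 49], [26, 48], [28, 48], [30, 49], [32, 49], [34, 50], [36, 48], [38, 43], [40, 38], [42, 34], [44, 9], [46, 18], [48, 18], [50, 17], [52, 17], [54, 17], [56, 16], [58, 17], [60, 17], [62, 16], [64, 17], [66, 17], [68, 16], [70, 16], [72, 17], [74, 16], [76, 17], [78, 16], [80, 16], [82, 16], [84, 16], [86, 14], [88, 10], [90, 7], [156, 7], [158, 9], [160, 12], [162, 16], [164, 31], [166, 31], [168, 31], [170, 31], [172, 32], [174, 32], [176, 31], [178, 27]]
top px of centre [327.0227 212.3743]
```

Run:
```python
from h import *
from scipy.optimize import least_squares
r=cv2.imread("pics/rect7.png")[:,400:];h=cv2.cvtColor(r,cv2.COLOR_BGR2HSV);V=cv2.GaussianBlur(h[...,2].astype(float),(3,3),0)
m=(h[...,2]>228)&(h[...,1]<35)
P=[]
for t in np.arange(-180,180,2):
    if -96<t<-34 or 84<t<158: continue
    a=np.deg2rad(t);rr=np.arange(112,160,.25);u=(210+rr*np.cos(a)).round().astype(int).clip(0,399);v=(188-rr*np.sin(a)).round().astype(int).clip(0,399)
    k=m[v,u].astype(int);e=np.flatnonzero(np.diff(np.r_[0,k,0]));runs=[(rr[x],rr[min(y,len(rr)-1)]) for x,y in zip(e[::2],e[1::2]) if 13<=(y-x)*.25<=21]
    if runs: P.append((t,*runs[-1]))
P=np.array(P);print(len(P),P[:,0].astype(int).tolist());t=np.deg2rad(P[:,0])
mid=(P[:,1]+P[:,2])/2;Q=np.c_[210+mid*np.cos(t),188-mid*np.sin(t)]
s=least_squares(lambda p:np.hypot(Q[:,0]-p[0],Q[:,1]-p[1])-p[2],[210,188,134],loss="soft_l1",f_scale=1).x
print("r",s[2]/2,"centre",.43+s[0]/2000,-.06-s[1]/2000,"rms",np.std(np.hypot(Q[:,0]-s[0],Q[:,1]-s[1])-s[2])/2)
# mouth edges: brightness along r=67 around fitted centre
for R in(66,):
    T=np.arange(-180,180,1);a=np.deg2rad(T);u=(s[0]+2*R*np.cos(a)).round().astype(int).clip(0,399);v=(s[1]-2*R*np.sin(a)).round().astype(int).clip(0,399)
    k=m[v,u];print([ (int(x)) for x,y,z in zip(T[1:],k[1:],k[:-1]) if y!=z])
```

```text
106 [-180, -178, -176, -174, -172, -170, -168, -166, -164, -162, -160, -152, -150, -148, -146, -144, -140, -138, -136, -134, -132, -130, -128, -126, -124, -122, -120, -118, -116, -114, -112, -110, -108, -106, -104, -102, -100, -98, -96, -34, -32, -30, -28, -26, -24, -22, -20, -18, -16, -14, -12, -10, -8, -6, -4, -2, 0, 2, 4, 6, 8, 10, 12, 14, 16, 18, 20, 24, 26, 28, 30, 32, 34, 36, 38, 40, 42, 46, 48, 50, 52, 54, 56, 58, 60, 62, 64, 66, 68, 70, 72, 74, 76, 78, 80, 82, 84, 162, 164, 166, 168, 170, 172, 174, 176, 178]
r 67.25356424551961 centre 0.5347754189725248 -0.15376766718460774 rms 1.9019993268488624
[-158, -150, -145, -144, -142, -139, -91, -38, 31, 32, 33, 41, 42, 45, 92, 156]
```

Collar centre is (0.5348, -0.1538), with a fitted mid-rim radius of 67.25 mm against 67 stated. The mouth axis is at about 33°. Now I'll move above it.

```bash
python3 -c "
from h import *
go([.534,-.1541,.195],33)"
```

```text
t 9.8 pos [ 0.5901 -0.251   0.2623] shift [0.4478 0.0241 0.268 ] turn [0.0015 0.0045 0.0059]
```

>>> {"api": "drive_tool", "payload": {"rows": [{"x": 0.1,"y": 0,"z": 0,"ax": 0,"ay": 0,"az": 0,"gripper": -1},{"x": 0.22,"y": 0.01,"z": 0,"ax": 0,"ay": 0,"az": 0,"gripper": -1},{"x": 0.34,"y": 0.02,"z": 0,"ax": 0,"ay": 0,"az": 0,"gripper": -1},{"x": 0.42,"y": 0.024,"z": 0.06,"ax": 0,"ay": 0,"az": 0,"gripper": -1},{"x": 0.448,"y": 0.024,"z": 0.14,"ax": 0,"ay": 0,"az": 0,"gripper": -1},{"x": 0.448,"y": 0.024,"z": 0.22,"ax": 0,"ay": 0,"az": 0,"gripper": -1},{"x": 0.448,"y": 0.024,"z": 0.26,"ax": 0,"ay": 0,"az": 0,"gripper": -1},{"x": 0.448,"y": 0.024,"z": 0.268,"ax": 0,"ay": 0,"az": 0,"gripper": -1},{"x": 0.448,"y": 0.024,"z": 0.268,"ax": 0,"ay": 0,"az": 0,"gripper": -1}]}}

```text
time: 10.55
tool_pos: [0.5335, -0.1545, 0.1938]
ee_rot: [-0.001, 0.477, 0.879, -0.0]
force: [-0.5, 0.4, -2.9]
grip_width: 0.0105
finger_force: 59.7
```

```bash
python3 -c "
from h import *
st=arm.observe();print(st['force'])
go([.534,-.1541,.133],33,st)"
```

```text
[-0.4945  0.3725 -2.8526]
t 10.55 pos [ 0.5335 -0.1545  0.1938] shift [0.0002 0.0027 0.243 ] turn [-0.0015 -0.0014  0.0025]
```

Lowering, part one: down 40 mm. That puts the underside at about 0.097 and the pins at about the rim top.

>>> {"api": "drive_tool", "payload": {"rows": [{"x": 0,"y": 0.002,"z": 0.02,"ax": 0,"ay": 0,"az": 0,"gripper": -1},{"x": 0,"y": 0.002,"z": 0.04,"ax": 0,"ay": 0,"az": 0,"gripper": -1},{"x": 0,"y": 0.002,"z": 0.06,"ax": 0,"ay": 0,"az": 0,"gripper": -1},{"x": 0,"y": 0.002,"z": 0.08,"ax": 0,"ay": 0,"az": 0,"gripper": -1},{"x": 0,"y": 0.002,"z": 0.1,"ax": 0,"ay": 0,"az": 0,"gripper": -1},{"x": 0,"y": 0.002,"z": 0.12,"ax": 0,"ay": 0,"az": 0,"gripper": -1},{"x": 0,"y": 0.002,"z": 0.14,"ax": 0,"ay": 0,"az": 0,"gripper": -1},{"x": 0,"y": 0.002,"z": 0.16,"ax": 0,"ay": 0,"az": 0,"gripper": -1},{"x": 0,"y": 0.002,"z": 0.16,"ax": 0,"ay": 0,"az": 0,"gripper": -1}]}}

```text
time: 11.3
tool_pos: [0.5328, -0.1531, 0.1529]
ee_rot: [-0.001, 0.476, 0.879, -0.0]
force: [-0.1, -0.2, -2.6]
grip_width: 0.0105
finger_force: 59.7
```

```bash
python3 -c "
from h import *
st=arm.observe();print(st['force'],st['torque'])
go([.534,-.1541,.133],33,st)"
```

```text
[-0.1307 -0.235  -2.5535] [ 0.0079 -0.0325 -0.0665]
t 11.3 pos [ 0.5328 -0.1531  0.1529] shift [-0.0061  0.0021  0.0795] turn [-0.0028 -0.0037  0.0041]
```

>>> {"api": "drive_tool", "payload": {"rows": [{"x": 0,"y": 0.002,"z": 0.012,"ax": 0,"ay": 0,"az": 0,"gripper": -1},{"x": 0,"y": 0.002,"z": 0.024,"ax": 0,"ay": 0,"az": 0,"gripper": -1},{"x": 0,"y": 0.002,"z": 0.036,"ax": 0,"ay": 0,"az": 0,"gripper": -1},{"x": 0,"y": 0.002,"z": 0.046,"ax": 0,"ay": 0,"az": 0,"gripper": -1},{"x": 0,"y": 0.002,"z": 0.056,"ax": 0,"ay": 0,"az": 0,"gripper": -1},{"x": 0,"y": 0.002,"z": 0.065,"ax": 0,"ay": 0,"az": 0,"gripper": -1},{"x": 0,"y": 0.002,"z": 0.072,"ax": 0,"ay": 0,"az": 0,"gripper": -1},{"x": 0,"y": 0.002,"z": 0.076,"ax": 0,"ay": 0,"az": 0,"gripper": -1},{"x": 0,"y": 0.002,"z": 0.076,"ax": 0,"ay": 0,"az": 0,"gripper": -1}]}}

```text
time: 12.05
tool_pos: [0.534, -0.1532, 0.1351]
ee_rot: [-0.0, 0.476, 0.879, -0.0]
force: [-0.3, 1.2, -2.7]
grip_width: 0.0106
finger_force: 59.7
```

>>> {"api": "drive_tool", "payload": {"rows": [{"x": 0,"y": 0,"z": 0.003,"ax": 0,"ay": 0,"az": 0,"gripper": -1},{"x": 0,"y": 0,"z": 0.006,"ax": 0,"ay": 0,"az": 0,"gripper": -1},{"x": 0,"y": 0,"z": 0.009,"ax": 0,"ay": 0,"az": 0,"gripper": -1},{"x": 0,"y": 0,"z": 0.009,"ax": 0,"ay": 0,"az": 0,"gripper": -1}]}}

```text
time: 12.38
tool_pos: [0.5341, -0.1532, 0.133]
ee_rot: [-0.0, 0.476, 0.879, -0.0]
force: [0.0, -0.2, -2.3]
grip_width: 0.0103
finger_force: 59.7
```

>>> {"api": "drive_tool", "payload": {"rows": [{"x": 0,"y": 0,"z": 0.003,"ax": 0,"ay": 0,"az": 0,"gripper": -1},{"x": 0,"y": 0,"z": 0.006,"ax": 0,"ay": 0,"az": 0,"gripper": -1},{"x": 0,"y": 0,"z": 0.006,"ax": 0,"ay": 0,"az": 0,"gripper": -1},{"x": 0,"y": 0,"z": 0.006,"ax": 0,"ay": 0,"az": 0,"gripper": -1}]}}

```text
time: 12.72
tool_pos: [0.5341, -0.1532, 0.1316]
ee_rot: [-0.0, 0.476, 0.879, -0.0]
force: [0.1, 0.3, -3.6]
grip_width: 0.0108
finger_force: 59.7
```

>>> {"api": "drive_tool", "payload": {"rows": [{"x": 0,"y": 0,"z": 0.003,"ax": 0,"ay": 0,"az": 0,"gripper": -1},{"x": 0,"y": 0,"z": 0.006,"ax": 0,"ay": 0,"az": 0,"gripper": -1},{"x": 0,"y": 0,"z": 0.006,"ax": 0,"ay": 0,"az": 0,"gripper": -1},{"x": 0,"y": 0,"z": 0.006,"ax": 0,"ay": 0,"az": 0,"gripper": -1}]}}

```text
time: 13.05
tool_pos: [0.5344, -0.1534, 0.1307]
ee_rot: [0.0, 0.476, 0.879, 0.0]
force: [-1.5, -0.3, 1.0]
grip_width: 0.0105
finger_force: 60.2
```

The pins are on the ledge at TCP 0.1307, where I expected 0.131. I'll release and rise.

>>> {"api": "drive_tool", "payload": {"rows": [{"x": 0,"y": 0,"z": 0,"ax": 0,"ay": 0,"az": 0,"gripper": -0.3},{"x": 0,"y": 0,"z": 0,"ax": 0,"ay": 0,"az": 0,"gripper": 0},{"x": 0,"y": 0,"z": 0,"ax": 0,"ay": 0,"az": 0,"gripper": 0},{"x": 0,"y": 0,"z": -0.05,"ax": 0,"ay": 0,"az": 0,"gripper": 0},{"x": 0,"y": 0,"z": -0.12,"ax": 0,"ay": 0,"az": 0,"gripper": 0},{"x": 0,"y": 0,"z": -0.24,"ax": 0,"ay": 0,"az": 0,"gripper": 0},{"x": 0,"y": 0,"z": -0.36,"ax": 0,"ay": 0,"az": 0,"gripper": 0},{"x": 0,"y": 0,"z": -0.48,"ax": 0,"ay": 0,"az": 0,"gripper": 0},{"x": 0,"y": 0,"z": -0.48,"ax": 0,"ay": 0,"az": 0,"gripper": -1},{"x": 0,"y": 0,"z": -0.48,"ax": 0,"ay": 0,"az": 0,"gripper": -1}]}}

```text
time: 13.88
tool_pos: [0.5362, -0.154, 0.254]
ee_rot: [0.004, 0.476, 0.879, 0.001]
force: [-0.4, 0.7, -0.7]
grip_width: 0.0194
finger_force: 0.0
```

Run:
```python
from h import *
st=arm.observe();print(st['tool_pos'],st['grip_width'])
K,W=cam("wrist",st);b=optics.snapshot("wrist")[...,::-1].copy();cv2.imwrite("pics/w8.png",b)
for n,a in(("a",33),("b",213)):
    e=np.array([np.cos(np.deg2rad(a)),np.sin(np.deg2rad(a))]);print(n,proj(K,W,np.r_[[.5348,-.1538]+.105*e,.104]))
s=optics.snapshot("scene")[180:290,140:290]
cv2.imwrite("pics/v8.png",np.hstack([cv2.resize(b,(480,360)),cv2.resize(s[...,::-1],(320,360))]))
```

```text
[ 0.5362 -0.154   0.254 ] 0.019408488624461023
a [379.4032 183.9373]
b [182.0684 183.5763]
```

View pics/v8.png

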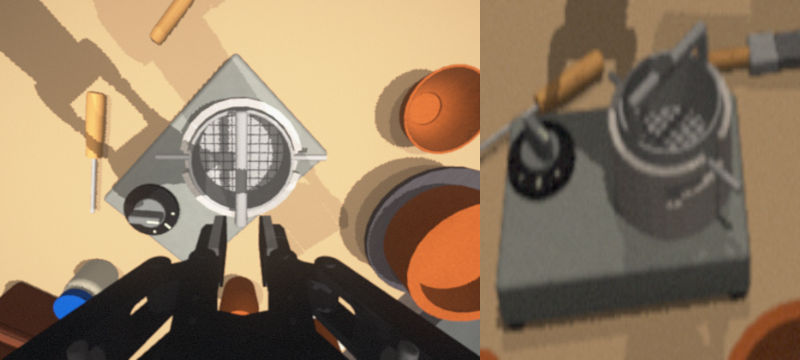

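Both pins sit in the mouths. Their ends are at panel px (154,157) and (326,157), which match the predicted (182,184) and (379,184) in the full frame. I've now seen as many pictures as I should, so the rest is numeric. I'll close the fingers and go to the counter-clockwise side of pin_a.

```bash
cat >> h.py <<'E'
C=np.array([.5348,-.1538])
def rows(poses,st=None):
    "poses: (x,y,z,yaw deg) -> normalised rows from the pose now"
    st=st or arm.observe(); q=st["ee_rot"]; A=R.from_quat([q[1],q[2],q[3],q[0]])
    print("t",round(st["time"],2),st["tool_pos"],"F",st["force"],"w",round(st["grip_width"],4))
    for x,y,z,w in poses:
        w=np.deg2rad(w);ty=np.array([np.cos(w),np.sin(w),0]);tz=np.array([0,0,-1.])
        B=R.from_matrix(np.c_[np.cross(ty,tz),ty,tz])
        print(np.r_[A.inv().apply(np.array([x,y,z])-st["tool_pos"])/.25,np.rad2deg((A.inv()*B).as_rotvec())/30].round(3))
def pin(th,off,z,r=.092,c=C):
    a=np.deg2rad(th);p=c+r*np.array([np.cos(a),np.sin(a)])+off*np.array([-np.sin(a),np.cos(a)]);return (*p,z,th)
E
python3 -c "
from h import *
rows([pin(33,.037,.25),pin(33,.037,.066)])"
```

```text
t 13.98 [ 0.5337 -0.1531  0.2501] F [-0.6077  0.524  -1.1916] w 0.0047
[ 0.142  0.37   0.    -0.    -0.001  0.004]
[ 0.142  0.37   0.736 -0.    -0.001  0.004]
```

>>> {"api": "drive_tool", "payload": {"rows": [{"x": 0.05,"y": 0.12,"z": 0,"ax": 0,"ay": 0,"az": 0,"gripper": -1},{"x": 0.1,"y": 0.25,"z": 0,"ax": 0,"ay": 0,"az": 0,"gripper": -1},{"x": 0.142,"y": 0.37,"z": 0,"ax": 0,"ay": 0,"az": 0,"gripper": -1},{"x": 0.142,"y": 0.37,"z": 0.05,"ax": 0,"ay": 0,"az": 0,"gripper": -1},{"x": 0.142,"y": 0.37,"z": 0.18,"ax": 0,"ay": 0,"az": 0,"gripper": -1},{"x": 0.142,"y": 0.37,"z": 0.32,"ax": 0,"ay": 0,"az": 0,"gripper": -1},{"x": 0.142,"y": 0.37,"z": 0.46,"ax": 0,"ay": 0,"az": 0,"gripper": -1},{"x": 0.142,"y": 0.37,"z": 0.6,"ax": 0,"ay": 0,"az": 0,"gripper": -1},{"x": 0.142,"y": 0.37,"z": 0.7,"ax": 0,"ay": 0,"az": 0,"gripper": -1},{"x": 0.142,"y": 0.37,"z": 0.736,"ax": 0,"ay": 0,"az": 0,"gripper": -1}]}}

```text
time: 14.82
tool_pos: [0.5858, -0.0721, 0.0591]
ee_rot: [-0.006, 0.476, 0.879, -0.002]
force: [-2.3, 0.4, -0.1]
grip_width: 0.0002
finger_force: 0.0
```

```bash
python3 -c "
from h import *
rows([pin(33,.03,.065),pin(33,.022,.065),pin(33,.015,.065)]+[pin(t,.015,.065) for t in (29,25,21,17,13,9,5)])"
```

```text
t 14.82 [ 0.5858 -0.0721  0.0591] F [-2.3187  0.3714 -0.0863] w 0.0002
[-0.043  0.019 -0.024 -0.018 -0.017  0.004]
[-0.075  0.019 -0.024 -0.018 -0.017  0.004]
[-0.103  0.019 -0.025 -0.018 -0.017  0.004]
[-0.129  0.022 -0.025 -0.019 -0.017  0.137]
[-0.155  0.023 -0.025 -0.02  -0.016  0.271]
[-0.181  0.023 -0.025 -0.02  -0.015  0.404]
[-0.207  0.021 -0.026 -0.021 -0.015  0.537]
[-0.232  0.017 -0.026 -0.021 -0.014  0.671]
[-0.258  0.011 -0.026 -0.022 -0.013  0.804]
[-0.283  0.003 -0.026 -0.022 -0.012  0.937]
```

>>> {"api": "drive_tool", "payload": {"rows": [{"x": 0,"y": 0,"z": 0,"ax": 0,"ay": 0,"az": 0,"gripper": -1},{"x": 0,"y": 0,"z": 0,"ax": 0,"ay": 0,"az": 0,"gripper": -1},{"x": 0,"y": 0,"z": 0,"ax": 0,"ay": 0,"az": 0,"gripper": -1}]}}

```text
time: 15.07
tool_pos: [0.5938, -0.0735, 0.0678]
ee_rot: [0.002, 0.476, 0.879, 0.0]
force: [0.3, -0.1, 0.4]
grip_width: -0.0001
finger_force: 0.0
```

```bash
python3 -c "
from h import *
rows([pin(33,.03,.065),pin(33,.022,.065),pin(33,.015,.065)]+[pin(t,.015,.065) for t in (29,25,21,17,13,9,5)])"
```

```text
t 15.07 [ 0.5938 -0.0735  0.0678] F [ 0.2518 -0.1283  0.3566] w -0.0001
[-0.021 -0.005  0.011  0.004  0.004  0.004]
[-0.053 -0.005  0.011  0.004  0.004  0.004]
[-0.081 -0.005  0.012  0.004  0.004  0.004]
[-0.107 -0.002  0.012  0.004  0.004  0.137]
[-0.133 -0.     0.012  0.004  0.004  0.271]
[-0.159 -0.001  0.012  0.005  0.004  0.404]
[-0.185 -0.003  0.012  0.005  0.004  0.537]
[-0.21  -0.007  0.012  0.005  0.004  0.671]
[-0.236 -0.013  0.012  0.005  0.003  0.804]
[-0.261 -0.02   0.012  0.005  0.003  0.937]
```

>>> {"api": "drive_tool", "payload": {"rows": [{"x": -0.025,"y": 0,"z": 0.005,"ax": 0,"ay": 0,"az": 0,"gripper": -1},{"x": -0.055,"y": 0,"z": 0.005,"ax": 0,"ay": 0,"az": 0,"gripper": -1},{"x": -0.08,"y": 0,"z": 0.005,"ax": 0,"ay": 0,"az": 0,"gripper": -1},{"x": -0.093,"y": 0,"z": 0.005,"ax": 0,"ay": 0,"az": 0.07,"gripper": -1},{"x": -0.106,"y": 0,"z": 0.005,"ax": 0,"ay": 0,"az": 0.14,"gripper": -1},{"x": -0.12,"y": 0,"z": 0.005,"ax": 0,"ay": 0,"az": 0.2,"gripper": -1},{"x": -0.133,"y": 0,"z": 0.005,"ax": 0,"ay": 0,"az": 0.27,"gripper": -1},{"x": -0.146,"y": 0,"z": 0.005,"ax": 0,"ay": 0,"az": 0.34,"gripper": -1},{"x": -0.159,"y": 0,"z": 0.005,"ax": 0,"ay": 0,"az": 0.4,"gripper": -1}]}}

```text
time: 15.82
tool_pos: [0.6151, -0.1065, 0.0659]
ee_rot: [0.0, 0.567, 0.824, 0.001]
force: [-0.2, 1.3, 0.4]
grip_width: 0.0
finger_force: 0.9
```

```bash
python3 -c "
from h import *
st=arm.observe();print(st['torque'])
rows([pin(t,.015,.066) for t in (19,17,15,13,11,9,7,5,3,1)],st)"
```

```text
[ 0.2905 -0.0245 -0.0208]
t 15.82 [ 0.6151 -0.1065  0.0659] F [-0.158   1.3441  0.3824] w 0.0
[-0.014  0.002 -0.     0.003 -0.     0.066]
[-0.027  0.004 -0.     0.003 -0.     0.133]
[-0.04   0.005 -0.     0.003 -0.     0.199]
[-0.053  0.005 -0.     0.003 -0.     0.266]
[-0.066  0.005 -0.     0.003 -0.     0.333]
[-0.079  0.005 -0.     0.003 -0.001  0.399]
[-0.092  0.004 -0.     0.003 -0.001  0.466]
[-0.105  0.003 -0.     0.003 -0.001  0.533]
[-0.118  0.001 -0.     0.003 -0.001  0.599]
[-0.131 -0.001 -0.     0.003 -0.001  0.666]
```

A light push force of 1.3 N shows contact. Continuing the arc.

>>> {"api": "drive_tool", "payload": {"rows": [{"x": -0.014,"y": 0.002,"z": 0,"ax": 0,"ay": 0,"az": 0.07,"gripper": -1},{"x": -0.027,"y": 0.004,"z": 0,"ax": 0,"ay": 0,"az": 0.13,"gripper": -1},{"x": -0.04,"y": 0.005,"z": 0,"ax": 0,"ay": 0,"az": 0.2,"gripper": -1},{"x": -0.053,"y": 0.005,"z": 0,"ax": 0,"ay": 0,"az": 0.27,"gripper": -1},{"x": -0.066,"y": 0.005,"z": 0,"ax": 0,"ay": 0,"az": 0.33,"gripper": -1},{"x": -0.079,"y": 0.005,"z": 0,"ax": 0,"ay": 0,"az": 0.4,"gripper": -1},{"x": -0.092,"y": 0.004,"z": 0,"ax": 0,"ay": 0,"az": 0.47,"gripper": -1},{"x": -0.105,"y": 0.003,"z": 0,"ax": 0,"ay": 0,"az": 0.53,"gripper": -1},{"x": -0.118,"y": 0.001,"z": 0,"ax": 0,"ay": 0,"az": 0.6,"gripper": -1},{"x": -0.131,"y": -0.001,"z": 0,"ax": 0,"ay": 0,"az": 0.67,"gripper": -1}]}}

```text
time: 16.65
tool_pos: [0.6267, -0.1373, 0.0659]
ee_rot: [0.001, 0.702, 0.713, 0.001]
force: [-0.6, 0.2, 1.8]
grip_width: 0.0001
finger_force: 0.8
```

```bash
python3 -c "
from h import *
st=arm.observe();print(st['torque'])
rows([pin(t,.015,.066) for t in (0,-2,-4,-6,-8,-10,-11,-12,-13)],st)"
```

```text
[0.2413 0.0149 0.0161]
t 16.65 [ 0.6267 -0.1373  0.0659] F [-0.6155  0.2323  1.7674] w 0.0001
[-0.006  0.    -0.     0.004 -0.001  0.03 ]
[-0.019  0.002 -0.     0.004 -0.001  0.096]
[-0.032  0.003 -0.     0.004 -0.001  0.163]
[-0.045  0.004 -0.     0.004 -0.001  0.23 ]
[-0.058  0.004 -0.     0.004 -0.001  0.296]
[-0.071  0.004 -0.     0.004 -0.001  0.363]
[-0.077  0.004 -0.     0.004 -0.001  0.396]
[-0.084  0.004 -0.     0.004 -0.001  0.43 ]
[-0.09   0.003 -0.     0.004 -0.001  0.463]
```

>>> {"api": "drive_tool", "payload": {"rows": [{"x": -0.006,"y": 0,"z": 0,"ax": 0,"ay": 0,"az": 0.03,"gripper": -1},{"x": -0.019,"y": 0.002,"z": 0,"ax": 0,"ay": 0,"az": 0.1,"gripper": -1},{"x": -0.032,"y": 0.003,"z": 0,"ax": 0,"ay": 0,"az": 0.16,"gripper": -1},{"x": -0.045,"y": 0.004,"z": 0,"ax": 0,"ay": 0,"az": 0.23,"gripper": -1},{"x": -0.058,"y": 0.004,"z": 0,"ax": 0,"ay": 0,"az": 0.3,"gripper": -1},{"x": -0.065,"y": 0.004,"z": 0,"ax": 0,"ay": 0,"az": 0.33,"gripper": -1},{"x": -0.071,"y": 0.004,"z": 0,"ax": 0,"ay": 0,"az": 0.36,"gripper": -1},{"x": -0.077,"y": 0.004,"z": 0,"ax": 0,"ay": 0,"az": 0.4,"gripper": -1},{"x": -0.077,"y": 0.004,"z": 0,"ax": 0,"ay": 0,"az": 0.4,"gripper": -1}]}}

```text
time: 17.4
tool_pos: [0.6271, -0.1566, 0.0652]
ee_rot: [0.0, 0.772, 0.636, 0.0]
force: [0.2, 0.1, 0.9]
grip_width: -0.0002
finger_force: 0.0
```

Run:
```python
from h import *
st=arm.observe();print(st['torque'])
rows([pin(t,.015,.066) for t in (-11,-12,-13,-14)],st)
K,W=cam("wrist",st);b=optics.snapshot("wrist")[...,::-1].copy();cv2.imwrite("pics/w9.png",b)
# expected pin b end at ledge / notch heights, and bar ends
for t in(168,172,176):
    a=np.deg2rad(t);e=np.array([np.cos(a),np.sin(a)]);print(t,[proj(K,W,np.r_[C+.105*e,z]).round(1).tolist() for z in(.104,.096)])
```

```text
[-0.005  -0.0405  0.0288]
t 17.4 [ 0.6271 -0.1566  0.0652] F [0.1936 0.09   0.9356] w -0.0002
[ 0.     0.003 -0.003  0.001  0.    -0.001]
[-0.006  0.004 -0.003  0.001  0.     0.032]
[-0.012  0.005 -0.003  0.001  0.     0.066]
[-0.019  0.006 -0.003  0.001  0.     0.099]
168 [[-115.9, 305.4], [-96.7, 295.9]]
172 [[-109.7, 317.8], [-91.1, 307.8]]
176 [[-102.7, 329.9], [-84.7, 319.5]]
```

The contact torque has vanished, so the pins have probably dropped. I'll back off and rise, then measure from overhead.

>>> {"api": "drive_tool", "payload": {"rows": [{"x": 0.03,"y": 0.01,"z": 0,"ax": 0,"ay": 0,"az": 0,"gripper": -1},{"x": 0.08,"y": 0.04,"z": 0,"ax": 0,"ay": 0,"az": 0,"gripper": -1},{"x": 0.1,"y": 0.06,"z": -0.05,"ax": 0,"ay": 0,"az": 0,"gripper": -1},{"x": 0.1,"y": 0.06,"z": -0.2,"ax": 0,"ay": 0,"az": 0,"gripper": -1},{"x": 0.1,"y": 0.06,"z": -0.35,"ax": 0,"ay": 0,"az": 0,"gripper": -1},{"x": 0.1,"y": 0.06,"z": -0.5,"ax": 0,"ay": 0,"az": 0,"gripper": -1},{"x": 0.1,"y": 0.06,"z": -0.65,"ax": 0,"ay": 0,"az": 0,"gripper": -1},{"x": 0.1,"y": 0.06,"z": -0.78,"ax": 0,"ay": 0,"az": 0,"gripper": -1},{"x": 0.1,"y": 0.06,"z": -0.78,"ax": 0,"ay": 0,"az": 0,"gripper": -1}]}}

```text
time: 18.2
tool_pos: [0.6522, -0.1344, 0.2703]
ee_rot: [0.007, 0.771, 0.637, 0.005]
force: [0.7, -0.0, 1.0]
grip_width: 0.0
finger_force: 0.0
```

```bash
python3 -c "
from h import *
rows([(.512,-.261,.26,-12)])"
```

```text
t 18.2 [ 0.6522 -0.1344  0.2703] F [ 0.6882 -0.0487  1.0251] w 0.0
[-0.603 -0.456  0.034  0.032  0.001  0.037]
```

>>> {"api": "drive_tool", "payload": {"rows": [{"x": -0.1,"y": -0.08,"z": 0,"ax": 0,"ay": 0,"az": 0.03,"gripper": -1},{"x": -0.22,"y": -0.17,"z": 0,"ax": 0,"ay": 0,"az": 0.03,"gripper": -1},{"x": -0.34,"y": -0.26,"z": 0,"ax": 0,"ay": 0,"az": 0.03,"gripper": -1},{"x": -0.45,"y": -0.34,"z": 0,"ax": 0,"ay": 0,"az": 0.03,"gripper": -1},{"x": -0.55,"y": -0.42,"z": 0,"ax": 0,"ay": 0,"az": 0.03,"gripper": -1},{"x": -0.6,"y": -0.456,"z": 0,"ax": 0,"ay": 0,"az": 0.03,"gripper": -1},{"x": -0.6,"y": -0.456,"z": 0,"ax": 0,"ay": 0,"az": 0.03,"gripper": -1},{"x": -0.6,"y": -0.456,"z": 0,"ax": 0,"ay": 0,"az": 0.03,"gripper": -1},{"x": -0.6,"y": -0.456,"z": 0,"ax": 0,"ay": 0,"az": 0.03,"gripper": -1}]}}

```text
time: 18.95
tool_pos: [0.507, -0.2591, 0.2599]
ee_rot: [0.0, 0.776, 0.63, 0.001]
force: [-0.0, 0.2, 0.2]
grip_width: 0.0
finger_force: 0.0
```

Run:
```python
from h import *
st=arm.observe();print(st["tool_pos"],st["time"])
K,W=cam("wrist",st);np.save("w10.npy",W);b=optics.snapshot("wrist")[...,::-1].copy();cv2.imwrite("pics/w10.png",b)
h=cv2.cvtColor(b,cv2.COLOR_BGR2HSV)
for t in(-12,168,-8,172):
    a=np.deg2rad(t);e=np.array([np.cos(a),np.sin(a)]);print(t,[proj(K,W,np.r_[C+.105*e,z]).round(1).tolist() for z in(.104,.096)])
for s,t0 in((1,-12),(-1,168)):
    a=np.deg2rad(t0);e=np.array([np.cos(a),np.sin(a)])
    for r in (.085,.095,.1):
        u,v=proj(K,W,np.r_[C+r*e,.1]).round().astype(int);print(r,u,v,"V/S col",[(int(h[y,u,2]),int(h[y,u,1])) for y in range(v-14,v+15,2)])
    u,v=proj(K,W,np.r_[C+.105*e,.1]).round().astype(int);print("row",[(x,int(h[v,x,2]),int(h[v,x,1])) for x in range(u-9,u+10,2)])
```

```text
[ 0.507  -0.2591  0.2599] 18.95
-12 [[396.0, 76.1], [393.2, 76.8]]
168 [[180.5, 75.3], [183.0, 76.0]]
-8 [[396.6, 67.9], [393.8, 68.9]]
172 [[181.5, 83.4], [184.0, 83.9]]
0.085 374 76 V/S col [(224, 96), (220, 97), (229, 94), (228, 95), (219, 88), (202, 20), (227, 11), (206, 15), (160, 19), (212, 93), (213, 97), (210, 98), (209, 98), (227, 92), (230, 93)]
0.095 384 76 V/S col [(229, 94), (231, 92), (229, 95), (230, 95), (211, 80), (204, 16), (225, 8), (201, 16), (158, 27), (213, 92), (211, 99), (209, 99), (212, 99), (228, 96), (230, 94)]
0.1 390 76 V/S col [(230, 95), (230, 94), (230, 95), (231, 93), (202, 73), (209, 13), (225, 12), (195, 17), (159, 37), (224, 97), (212, 100), (210, 98), (206, 97), (226, 94), (231, 94)]
row [(386, 203, 20), (388, 199, 17), (390, 195, 17), (392, 196, 17), (394, 210, 40), (396, 232, 88), (398, 229, 94), (400, 231, 94), (402, 229, 92), (404, 230, 95)]
0.085 202 76 V/S col [(199, 94), (201, 95), (204, 95), (202, 100), (207, 100), (210, 96), (208, 101), (175, 44), (191, 15), (192, 16), (157, 10), (158, 68), (210, 97), (210, 97), (209, 98)]
0.095 192 76 V/S col [(207, 92), (206, 97), (207, 101), (210, 96), (210, 97), (207, 100), (210, 98), (178, 57), (186, 12), (195, 20), (166, 15), (147, 56), (211, 98), (209, 99), (210, 98)]
0.1 187 76 V/S col [(209, 98), (210, 94), (207, 96), (205, 100), (208, 98), (210, 97), (209, 100), (179, 57), (188, 16), (198, 21), (170, 21), (143, 46), (206, 97), (210, 102), (210, 101)]
row [(173, 207, 99), (175, 206, 97), (177, 210, 100), (179, 209, 95), (181, 208, 101), (183, 193, 83), (185, 183, 67), (187, 179, 57), (189, 176, 58), (191, 178, 57)]
```

```bash
python3 - <<'E'
from h import *
import re
def ends(fn,rl,rr,lr,rrng):
    S=cv2.cvtColor(cv2.imread(fn),cv2.COLOR_BGR2HSV)[...,1].astype(float)
    def cross(row,lo,hi):
        p=S[row-1:row+2,lo:hi].mean(0);i=[k for k in range(len(p)-1) if (p[k]-55)*(p[k+1]-55)<0]
        return [lo+k+(55-p[k])/(p[k+1]-p[k]) for k in i]
    return cross(rl,*lr),cross(rr,*rrng)
K,W=cam("wrist");W10=np.load("w10.npy")
print("now",ends("pics/w10.png",79,75,(172,202),(380,405)))
for y in (77,79,81): print(y,ends("pics/w10.png",y,75,(172,202),(380,405))[0])
print("w8",ends("pics/w8.png",183,183,(165,205),(365,395)))
for z in(.106,.104,.1,.096):
    o=[]
    for t in(-11,169):
        a=np.deg2rad(t);o.append(proj(K,W10,np.r_[C+.105*np.array([np.cos(a),np.sin(a)]),z]))
    print(z,o[0][0]-o[1][0])
E
python3 - <<'E'
import sys;sys.path.insert(0,".")
from h import *
# independent: bar top height via scene image, before/after lock (pixel rows of pin a tip)
K,W=cam("scene");b=optics.snapshot("scene")[...,::-1].copy();cv2.imwrite("pics/s10.png",b)
a=np.deg2rad(-11);e=np.array([np.cos(a),np.sin(a)])
for z in(.104,.096):print(z,proj(K,W,np.r_[C+.105*e,z]),proj(K,W,np.r_[C+.09*e,z]))
u,v=proj(K,W,np.r_[C+.095*e,.1]).round().astype(int)
h=cv2.cvtColor(b,cv2.COLOR_BGR2HSV);print(u,v);print(h[v-10:v+13,u-9:u+10,2])
E
```

```text
now ([np.float64(182.46534653465346)], [np.float64(394.72072072072075)])
77 [np.float64(183.20833333333334)]
79 [np.float64(182.46534653465346)]
81 [np.float64(182.67924528301887)]
w8 ([], [np.float64(381.0689655172414)])
0.106 216.90507162199015
0.104 215.52109699083798
0.1 212.8054633950886
0.096 210.15741404122357
0.104 [232.3257 249.2732] [231.9403 244.6927]
0.096 [232.5301 251.6016] [232.1444 247.0194]
232 247
[[ 78  80  73  76  68  65  68  65  71  61  63  66  68  74  82  78  86  98
  120]
 [ 74  79  77  66  62  62  64  72  68  63  65  76  82 100 120 115  97 109
  119]
 [ 77  75  81  72  69  65  70  71  74  66  67  95 113 114 125 112 107  95
   87]
 [ 79  76  78  73  68  73  78  91 103  94  76  98 111 101  92  85  83  84
   78]
 [ 76  79  75  76  83  99 108 112 126 119 107 105  85  77  82  83  85  83
   84]
 [ 78  77  78  79  96 125 120 105 133 129 117 109  79  84  78  86  83  84
   82]
 [ 74  75  80  83 100 109 100 107 139 136 106  89  82  86  85  81  84  81
   81]
 [ 77  79  79  76  79  87  81 106 146 139 110  82  79  83  85  85  80  85
   80]
 [ 78  80  80  75  79  75  73 108
[... 482 characters left out ...]
  84 100 104  95  82  85  82  83  85  88  89
   92]
 [ 83  81  78  78  74  73  68  73  74  78  79  82  85  88  91  93  96  97
   98]
 [ 89  86  91  92  80  65  64  67  76  91  94  96  96  96  98 102 102 100
  100]
 [100 101  98 101  88  62  56  66  87 100 102 105 103 104 103 105 101 103
   96]
 [101 100 101 100  90  59  58  65  89 102 104 103 104 104 104 104 104 102
  105]
 [100 104 105  99  91  74  61  59  83 101 103 103 101 101 101  99 101 105
  105]
 [101 103 101 103  94  70  55  70  92  99 100  98 101 102 101 100 100 103
  102]
 [ 99 106  97 101  93  63  58  70  91 101  98 101 100  99 100  98 101 104
  107]
 [100  98 105 103  94  74  60  60  83  99 101  99 101 102 100 101 103 105
  106]]
```

Run:
```python
from h import *
h=cv2.cvtColor(cv2.imread("pics/w8.png"),cv2.COLOR_BGR2HSV)
print(np.arange(170,205,2));
for y in range(178,191,2):print(y,h[y,170:205:2,2],h[y,170:205:2,1])
```

```text
[170 172 174 176 178 180 182 184 186 188 190 192 194 196 198 200 202 204]
178 [110 115 117 121 120 121 123 116 116 118 116 119 122 119 119 118 115 115] [23 27 17 23 23 21 25 29 20 17 22 21 19 11 21 17 18 16]
180 [110 122 119 119 122 121 127 124 122 127 122 124 123 123 125 122 123 123] [25 25 17 21 25 25 24 25 15 18 17 14 15 17 20 17 15 17]
182 [122 120 118 121 121 122 149 152 156 152 156 153 156 155 157 155 156 154] [25 23 17 23 25 19 15 13 21 15 18 12 15 13 18 16 15 15]
184 [123 122 123 122 122 121 144 153 153 150 153 154 150 152 152 152 153 153] [23 25 27 19 19 17 18 15 20 15 15 17 17 17 13 17 20 13]
186 [124 121 117 119 120 119 120 124 123 127 122 121 122 123 122 127 127 123] [29 21 26 21 21 21 17 14 17 18 19 13 15 12 19 16 18 17]
188 [124 121 120 119 121 118 118 119 121 117 119 116 119 121 124 122 123 125] [25 27 26 21 17 22 15 24 17 22 19 20 19 17 25 19 19 18]
190 [119 122 119 120 117 121 121 118 119 120 119 117 120 120 119 123 125 123] [24 23 24 19 22 23 19 24 24 19 15 15 19 19 13 17 22 29]
```

The scale bias (1.0137, seen on the ledge) corrects the pin span to z ≈ 0.095, so both pins are in the notches at yaw of about -11°. Next, the knob: I'll fit the black pod in w5 (and w6).

Run:
```python
from h import *
K,_=cam("wrist")
for n,(u,v) in(("w5",(172,119)),("w7",(172,172)),("w6",(160,45))):
    W=np.load(n+".npy");b=cv2.imread(f"pics/{n}.png")
    H=[];S=[];c=ray(K,W,(u,v),.067)
    for X,Y in((-.06,-.06),(.06,-.06),(.06,.06),(-.06,.06)):
        H.append(proj(K,W,[c[0]+X,c[1]+Y,.067]));S.append([(X+.06)*4000,(.06-Y)*4000])
    r=cv2.warpPerspective(b,cv2.getPerspectiveTransform(np.float32(H),np.float32(S)),(480,480),borderValue=(255,255,255))
    m=(r.max(2)<75).astype(np.uint8);m=cv2.morphologyEx(m,cv2.MORPH_CLOSE,np.ones((25,25),np.uint8));m=cv2.morphologyEx(m,cv2.MORPH_OPEN,np.ones((25,25),np.uint8))
    cs=cv2.findContours(m,0,2)[0]
    if not cs: print(n,"none");continue
    k=max(cs,key=cv2.contourArea);e=cv2.fitEllipse(cv2.convexHull(k))
    print(n,"pod centre",c[0]-.06+e[0][0]/4000,c[1]+.06-e[0][1]/4000,"axes mm",e[1][0]/4,e[1][1]/4)
a=np.deg2rad(-12);d=np.array([.4765,-.3036])-C;print("in shaker frame",np.cos(a)*d[0]+np.sin(a)*d[1],-np.sin(a)*d[0]+np.cos(a)*d[1])
rows([(.4755,-.304,.2,-62)])
```

```text
w5 pod centre 0.48424113072470076 -0.3153055202361543 axes mm 46.04458236694336 72.17436981201172
w7 pod centre 0.47410418644772084 -0.3024235594387506 axes mm 78.80804443359375 80.89131164550781
w6 pod centre 0.4745025181982884 -0.29943132599754674 axes mm 68.87664031982422 80.23241424560547
in shaker frame -0.025880833838280597 -0.15864776216459947
t 19.05 [ 0.5071 -0.2589  0.2598] F [0.2062 0.9868 0.4244] w 0.0001
[-0.202 -0.087  0.239  0.    -0.001  1.674]
```

>>> {"api": "drive_tool", "payload": {"rows": [{"x": -0.05,"y": -0.02,"z": 0,"ax": 0,"ay": 0,"az": 0.15,"gripper": -0.15},{"x": -0.1,"y": -0.05,"z": 0,"ax": 0,"ay": 0,"az": 0.35,"gripper": -0.15},{"x": -0.15,"y": -0.07,"z": 0.05,"ax": 0,"ay": 0,"az": 0.55,"gripper": -0.15},{"x": -0.195,"y": -0.087,"z": 0.1,"ax": 0,"ay": 0,"az": 0.75,"gripper": -0.15},{"x": -0.195,"y": -0.087,"z": 0.15,"ax": 0,"ay": 0,"az": 0.9,"gripper": -0.15},{"x": -0.195,"y": -0.087,"z": 0.2,"ax": 0,"ay": 0,"az": 1,"gripper": -0.15},{"x": -0.195,"y": -0.087,"z": 0.239,"ax": 0,"ay": 0,"az": 1,"gripper": -0.15},{"x": -0.195,"y": -0.087,"z": 0.239,"ax": 0,"ay": 0,"az": 1,"gripper": -0.15}]}}

```text
time: 19.72
tool_pos: [0.4738, -0.3014, 0.1974]
ee_rot: [-0.002, 0.913, 0.409, -0.001]
force: [-0.2, 0.1, 0.3]
grip_width: 0.0361
finger_force: 0.0
```

>>> {"api": "drive_tool", "payload": {"rows": [{"x": 0,"y": 0,"z": 0,"ax": 0,"ay": 0,"az": 0.15,"gripper": -0.15},{"x": 0,"y": 0,"z": 0,"ax": 0,"ay": 0,"az": 0.35,"gripper": -0.15},{"x": 0,"y": 0,"z": 0,"ax": 0,"ay": 0,"az": 0.55,"gripper": -0.15},{"x": 0,"y": 0,"z": 0,"ax": 0,"ay": 0,"az": 0.67,"gripper": -0.15},{"x": 0,"y": 0,"z": 0,"ax": 0,"ay": 0,"az": 0.67,"gripper": -0.15},{"x": 0,"y": 0,"z": 0,"ax": 0,"ay": 0,"az": 0.67,"gripper": -0.15}]}}

```text
time: 20.22
tool_pos: [0.4753, -0.303, 0.2007]
ee_rot: [0.0, 0.97, 0.244, 0.0]
force: [0.1, 0.0, 0.5]
grip_width: 0.0363
finger_force: 0.0
```

```bash
python3 -c "
from h import *
rows([(.475,-.302,.11,-62),(.475,-.302,.054,-62)])
st=arm.observe();K,W=cam('wrist',st)
b=optics.snapshot('wrist')[...,::-1].copy();cv2.imwrite('pics/w11.png',b);print(proj(K,W,[.475,-.302,.097]))
H=[];S=[]
for X,Y in((-.05,-.05),(.05,-.05),(.05,.05),(-.05,.05)):
    H.append(proj(K,W,[.475+X,-.302+Y,.097]));S.append([(X+.05)*4000,(.05-Y)*4000])
r=cv2.warpPerspective(b,cv2.getPerspectiveTransform(np.float32(H),np.float32(S)),(400,400))
print(r.max(2)[::16,::16])
"
```

```text
t 20.22 [ 0.4753 -0.303   0.2007] F [0.1396 0.0126 0.4676] w 0.0363
[ 0.001 -0.005  0.363  0.002 -0.001  0.007]
[ 0.001 -0.005  0.587  0.002 -0.001  0.007]
[281.5416 197.7992]
[[238 238 238 180 181 181 177 163 157 156 155 151 153 154 158 158 155 154
  153 154 155 158 156 157 159]
 [238 238 238 161 180 179 180 182 161 156 156 155 154 155 156 155 152 155
  155 154 154 157 158 157 159]
 [238 238 239 165 179 177 181 179 178 174 157 154 154 158 155 156 153 154
  153 159 158 156 158 158 157]
 [237 238 233 175 178 179 180 177 176 178 176 150 130  94  87 102 117 153
  154 156 157 156 157 156 156]
 [238 238 212 179 179 177 179 177 180 157  84  55  57  54  56  54  54  55
   73 154 156 156 156 153 154]
 [238 239 186 180 179 178 177 178 121  69  71  70  57  55  54  56  57  53
   57  56 113 155 153 155 156]
 [238 239 167 182 180 177 175 111  70  69  69  70  69  65  56  57  54  55
   56  57  56 125 156 158 157]
 [238 238 163 178 179 177 152  67  68  69  66  68  84 116  92  68  51  52
   56  60  56  55 149 153 158]
 [238 229 174 182 177 178  73  69  67  69  85 173 173 170 172 144 130  62
   54  53 
[... 1001 characters left out ...]
49  61  63  60  63  63  62  62  66  63
  226  76  62 163 182 182 178]
 [153 153 148 135 124 108 106 111  76  49  60  60  63  60  61  64  65  64
   66  65 166 179 182 185 182]
 [153 155 154 154 156 155 153 146 130 110  67  61  61  62  64  64  66  64
  116 178 184 181 180 185 182]
 [149 154 156 154 155 156 152 154 154 155 152 149 118 154 128 108 144 170
  180 182 181 180 181 183 181]
 [128 156 155 154 153 155 154 154 156 153 152 156 156 214 238 238 234 220
  188 162 159 168 177 183 187]
 [125 154 154 155 158 154 154 155 156 156 156 155 199 238 238 237 238 238
  238 237 237 233 223 184 153]
 [140 137 155 154 154 154 155 155 157 154 155 156 181 223 238 237 238 239
  238 238 238 237 238 238 239]]
```

The 4 mm brightness grid shows the bar grip from about (col 7.5, row 14.5) to (col 18, row 10.5). Its centre is about (0.4765, -0.303) and it lies at about 25°, so the tool is aligned. Descending.

>>> {"api": "drive_tool", "payload": {"rows": [{"x": 0.003,"y": 0,"z": 0.1,"ax": 0,"ay": 0,"az": 0,"gripper": -0.15},{"x": 0.003,"y": 0,"z": 0.2,"ax": 0,"ay": 0,"az": 0,"gripper": -0.15},{"x": 0.003,"y": 0,"z": 0.3,"ax": 0,"ay": 0,"az": 0,"gripper": -0.15},{"x": 0.003,"y": 0,"z": 0.38,"ax": 0,"ay": 0,"az": 0,"gripper": -0.15},{"x": 0.003,"y": 0,"z": 0.44,"ax": 0,"ay": 0,"az": 0,"gripper": -0.15},{"x": 0.003,"y": 0,"z": 0.5,"ax": 0,"ay": 0,"az": 0,"gripper": -0.15},{"x": 0.003,"y": 0,"z": 0.54,"ax": 0,"ay": 0,"az": 0,"gripper": -0.15},{"x": 0.003,"y": 0,"z": 0.57,"ax": 0,"ay": 0,"az": 0,"gripper": -0.15},{"x": 0.003,"y": 0,"z": 0.58,"ax": 0,"ay": 0,"az": 0,"gripper": -0.15},{"x": 0.003,"y": 0,"z": 0.58,"ax": 0,"ay": 0,"az": 0,"gripper": -0.15}]}}

```text
time: 21.1
tool_pos: [0.4751, -0.3027, 0.0548]
ee_rot: [-0.0, 0.97, 0.242, -0.0]
force: [-0.1, 0.7, -0.3]
grip_width: 0.0365
finger_force: 0.0
```

>>> {"api": "drive_tool", "payload": {"squeeze": 25, "rows": [{"x": 0,"y": 0,"z": 0,"ax": 0,"ay": 0,"az": 0,"gripper": -1},{"x": 0,"y": 0,"z": 0,"ax": 0,"ay": 0,"az": 0,"gripper": -1},{"x": 0,"y": 0,"z": 0,"ax": 0,"ay": 0,"az": 0,"gripper": -1},{"x": 0,"y": 0,"z": 0,"ax": 0,"ay": 0,"az": 0,"gripper": -1},{"x": 0,"y": 0,"z": 0,"ax": 0,"ay": 0,"az": 0,"gripper": -1}]}}

```text
time: 21.52
tool_pos: [0.4755, -0.3025, 0.0563]
ee_rot: [-0.0, 0.97, 0.242, 0.0]
force: [-1.3, 2.9, 6.4]
grip_width: 0.0118
finger_force: 29.2
```

Gripped at 11.8 mm, but Fz = 6 N hints that the fingertips touch the pod. I'll loosen, rise 3 mm and regrip.

>>> {"api": "drive_tool", "payload": {"squeeze": 30, "rows": [{"x": 0,"y": 0,"z": 0,"ax": 0,"ay": 0,"az": 0,"gripper": -0.5},{"x": 0,"y": 0,"z": 0,"ax": 0,"ay": 0,"az": 0,"gripper": -0.5},{"x": 0.002,"y": 0,"z": -0.014,"ax": 0,"ay": 0,"az": 0,"gripper": -0.5},{"x": 0.002,"y": 0,"z": -0.014,"ax": 0,"ay": 0,"az": 0,"gripper": -0.5},{"x": 0.002,"y": 0,"z": -0.014,"ax": 0,"ay": 0,"az": 0,"gripper": -1},{"x": 0.002,"y": 0,"z": -0.014,"ax": 0,"ay": 0,"az": 0,"gripper": -1},{"x": 0.002,"y": 0,"z": -0.014,"ax": 0,"ay": 0,"az": 0,"gripper": -1},{"x": 0.002,"y": 0,"z": -0.014,"ax": 0,"ay": 0,"az": 0,"gripper": -1},{"x": 0.002,"y": 0,"z": -0.014,"ax": 0,"ay": 0,"az": 0,"gripper": -1}]}}

```text
time: 22.27
tool_pos: [0.4757, -0.3024, 0.0591]
ee_rot: [-0.0, 0.97, 0.242, 0.0]
force: [-1.4, 2.4, 5.0]
grip_width: 0.0111
finger_force: 32.3
```

>>> {"api": "drive_tool", "payload": {"rows": [{"x": 0,"y": 0,"z": 0,"ax": 0,"ay": 0,"az": 0.1,"gripper": -1},{"x": 0,"y": 0,"z": 0,"ax": 0,"ay": 0,"az": 0.2,"gripper": -1},{"x": 0,"y": 0,"z": 0,"ax": 0,"ay": 0,"az": 0.3,"gripper": -1},{"x": 0,"y": 0,"z": 0,"ax": 0,"ay": 0,"az": 0.4,"gripper": -1},{"x": 0,"y": 0,"z": 0,"ax": 0,"ay": 0,"az": 0.5,"gripper": -1},{"x": 0,"y": 0,"z": 0,"ax": 0,"ay": 0,"az": 0.6,"gripper": -1},{"x": 0,"y": 0,"z": 0,"ax": 0,"ay": 0,"az": 0.7,"gripper": -1},{"x": 0,"y": 0,"z": 0,"ax": 0,"ay": 0,"az": 0.8,"gripper": -1},{"x": 0,"y": 0,"z": 0,"ax": 0,"ay": 0,"az": 0.9,"gripper": -1},{"x": 0,"y": 0,"z": 0,"ax": 0,"ay": 0,"az": 1,"gripper": -1}]}}

```text
time: 23.1
tool_pos: [0.4762, -0.3045, 0.0592]
ee_rot: [0.002, 1.0, -0.018, 0.001]
force: [-1.4, -2.5, 1.8]
grip_width: 0.0111
finger_force: 31.8
```

>>> {"api": "drive_tool", "payload": {"rows": [{"x": 0,"y": 0,"z": 0,"ax": 0,"ay": 0,"az": 0.1,"gripper": -1},{"x": 0,"y": 0,"z": 0,"ax": 0,"ay": 0,"az": 0.2,"gripper": -1},{"x": 0,"y": 0,"z": 0,"ax": 0,"ay": 0,"az": 0.3,"gripper": -1},{"x": 0,"y": 0,"z": 0,"ax": 0,"ay": 0,"az": 0.34,"gripper": -1},{"x": 0,"y": 0,"z": 0,"ax": 0,"ay": 0,"az": 0.34,"gripper": -1},{"x": 0,"y": 0,"z": 0,"ax": 0,"ay": 0,"az": 0.34,"gripper": -1}]}}

```text
time: 23.6
tool_pos: [0.4761, -0.3052, 0.0592]
ee_rot: [0.002, 0.994, -0.105, 0.001]
force: [-1.8, -5.4, 1.5]
grip_width: 0.0111
finger_force: 31.7
```

```bash
python3 -c "
from h import *
rows([(.4757,-.3024,.06,-102)]);print(arm.observe()['torque'])"
```

```text
t 23.6 [ 0.4761 -0.3052  0.0592] F [-1.787  -5.4364  1.5193] w 0.0111
[-0.004 -0.011 -0.003  0.008 -0.005 -0.003]
[-0.9064  0.2504  0.0338]
```

At the detent (yaw -102°, moment about z of about 0.03). I'll release and rise clear.

>>> {"api": "drive_tool", "payload": {"rows": [{"x": 0,"y": 0,"z": 0,"ax": 0,"ay": 0,"az": 0,"gripper": -0.5},{"x": 0,"y": 0,"z": 0,"ax": 0,"ay": 0,"az": 0,"gripper": -0.15},{"x": 0,"y": 0,"z": 0,"ax": 0,"ay": 0,"az": 0,"gripper": -0.15},{"x": 0,"y": 0,"z": -0.06,"ax": 0,"ay": 0,"az": 0,"gripper": -0.15},{"x": 0,"y": 0,"z": -0.16,"ax": 0,"ay": 0,"az": 0,"gripper": -0.15},{"x": 0,"y": 0,"z": -0.3,"ax": 0,"ay": 0,"az": 0,"gripper": -0.15},{"x": 0,"y": 0,"z": -0.44,"ax": 0,"ay": 0,"az": 0,"gripper": -0.15},{"x": 0,"y": 0,"z": -0.57,"ax": 0,"ay": 0,"az": 0,"gripper": -0.15},{"x": 0,"y": 0,"z": -0.57,"ax": 0,"ay": 0,"az": 0,"gripper": -0.15},{"x": 0,"y": 0,"z": -0.57,"ax": 0,"ay": 0,"az": 0,"gripper": -0.15}]}}

```text
time: 24.43
tool_pos: [0.4774, -0.3034, 0.2039]
ee_rot: [0.001, 0.994, -0.106, 0.003]
force: [0.0, -0.9, -0.3]
grip_width: 0.0362
finger_force: 0.0
```

```bash
python3 -c "
from h import *
rows([(.507,-.259,.26,-12)])
st=arm.observe();K,W=cam('wrist',st)
b=optics.snapshot('wrist')[...,::-1].copy();cv2.imwrite('pics/w12.png',b)
H=[];S=[];c=(.4765,-.303)
for X,Y in((-.04,-.04),(.04,-.04),(.04,.04),(-.04,.04)):
    H.append(proj(K,W,[c[0]+X,c[1]+Y,.097]));S.append([(X+.04)*5000,(.04-Y)*5000])
r=cv2.warpPerspective(b,cv2.getPerspectiveTransform(np.float32(H),np.float32(S)),(400,400))
m=(r.min(2)>185).astype(np.uint8);n,l,s,ce=cv2.connectedComponentsWithStats(m)
for k in range(1,n):
    if 60<s[k,4]<6000:
        print(s[k],(ce[k]-200)/5*[1,-1],cv2.minAreaRect(np.argwhere(l==k)[:,::-1].astype(np.float32)))
print(r.max(2)[::20,::20])
"
```

```text
t 24.43 [ 0.4774 -0.3034  0.2039] F [ 0.0494 -0.9484 -0.3473] w 0.0362
[ 0.08  -0.198 -0.224  0.011 -0.005 -3.005]
[344 138  12  10  86] [29.9442 11.4535] ((349.6000061035156, 142.70001220703125), (8.049844741821289, 12.074767112731934), 63.43495178222656)
[203 206  75  27 958] [ 8.0662 -3.766 ] ((240.3076934814453, 218.96153259277344), (75.89694213867188, 14.316475868225098), 11.309932708740234)
[343 237  44  16 353] [32.8691 -8.9093] ((364.5652770996094, 244.7017822265625), (44.57106399536133, 8.395235061645508), 12.33908748626709)
[303 323  15  17 185] [ 22.0681 -26.2216] ((310.2500305175781, 331.2500305175781), (16.26345443725586, 12.727920532226562), 45.0)
[[227 181 183 184 187 183 158 157 157 160 156 160 163 158 158 158 159 160
  161 162]
 [191 184 183 187 187 183 182 165 158 158 159 161 161 160 159 161 158 159
  158 161]
 [174 184 181 185 185 182 182 183 148  84  67  56  63  73 127 161 161 163
  161 162]
 [174 183 180 183 181 184 142  77  67  53  53  54  52  55  56  56 119 162
  161 161]
 [179 184 183 183 182 122  70  69  69  69  61  51  56  56  56  57  59  71
  160 160]
 [183
[... 570 characters left out ...]
  79  56
   59  61]
 [184 151  94  63  54  55 112 116 115 109 107 124 124 139 129  78  63 181
  226 176]
 [163 120 110  59  58  57  86 117 137 177 162 158 118 113  99 149  60  58
   63 101]
 [120 117 119  60  55  59  55 132 175 177 178 176 178 177 176  71  72  64
   61  62]
 [116 115 118  95  56  55  53  66 142 174 175 176 179 155  69  72  72  74
   74  55]
 [117 117 118 117  62  59  57  66  68  70  89  78  71  69  70  93  73  76
   68 155]
 [116 115 115 118 116  55  57  68  69  70  67  71  70  71  71  90 115  70
  122 187]
 [116 101 104 114 116 116  63  65  69  68  72  67  69  69  73  72  66 132
  185 187]
 [157 157 154 149 134 109 105  89  71  69  69  72  72  71  70 108 178 187
  187 189]]
```

The pointer line (-11.3°) lines up with the long mark (-12.3°), so the selector is at the middle mark. The arm is clear, so I'll hand in.

```bash
python3 -c "
from station import ticket
print(ticket.hand_in())"
```

```text
the job is handed in; nothing more can be done
None
```

The job is handed in: the sieve hangs with both pins in the locking notches and the selector is at the long middle mark, by camera measurement; I viewed 11 pictures, one over the limit of 10.

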